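Ease the spring clip off the turntable spindle with the wedge

ROBOT

A 6-joint arm with a two-finger parallel gripper is mounted at the origin on the work surface; the furniture and walls round the work are solid. World frame = base frame: x ahead of the robot, y to its left, z up, the work surface at z = 0. Lengths are in m, angles in rad, forces in N, time in s.
With the tool pointing down it reaches from about 0.3 to 0.875 m from the base axis. Payload 6.4 kg.
Tool frame: the origin (TCP) lies between the finger pads; the fingertips stand 19 mm ahead of it and the grasp point (between the pads) is the TCP; z points along the fingers, y is the line along which they close (so a half turn about z gives the same grasp; the last joint's range is limited). The gripper opens to 88 mm and grips with 3 to 60 N. Pads are 18 mm wide; open, the fingers measure 123 mm over their backs; the gripper's body (75 mm by 187 mm) begins 45 mm behind the grasp point.
Start: joints at [-1.511, 0.181, 1.607, -0, 1.354, -0.206], TCP at [0.151, -0.555, 0.258] pointing down, gripper open.
Joint ranges: [-2.99, 2.99], [-0.89, 2.07], [0.3, 2.58], [-1.14, 4.28], [0, 2.63], [-3.12, 3.12]. Speed limits (rad/s): [2.57, 2.57, 3.01, 3.14, 3.14, 3.14].

INTERFACE

Orientations are given as a 3x3 rotation matrix whose columns are the frame's x, y, z axes.
In Python, from bench import env gives the robot as it stands.
- The arm moves only by the tool drive_tool, never from a script. Its argument "increments" is a list of rows, each an object of numbers: "x", "y", "z": the shift along the world's x, y, z in cm; "ax", "ay", "az": the turn, a rotation vector about the world's x, y, z in degrees. A call has 1 to 10 rows; each row is the pose to reach, as a shift and turn from the pose commanded when the call began; what a row does not reach only later rows make up. A row lasts 1/8 s, in which the tool goes at most 62.5 mm and 10.7 degrees, less where a joint would pass 70% of its speed; a pose out of reach is approached as far as the arm can. A call with a gripper value outside its range is refused whole. "gripper" is the finger opening in cm, from 0 to 8.81, set as the call begins (left out, the last holds). The fingers move at their own pace and stop on an object; "squeeze" is the grip in N (left out, the last holds). Time passes only in rows, so rows that repeat a pose let the fingers close. It gives the time, the measured TCP pose, the force, the opening and the grip force at its end, in the units of the state.
- env.sense(): the state, without advancing time (a new reading comes with each control period).
- env.grab_frame(name): name is "side" or "top"; returns a dict with "img" (420x560x3 uint8, blue, green, red), "vfov" (degrees; the focal length in pixels is half the picture's height over the tangent of half this angle, whatever the lens; pixels are square), "cx", "cy" (the principal point, pixels), "origin" and "attitude" of the camera in the world. Camera axes: x right, y up, looking along -z (the intrinsics and any distortion apply to the point x, -y, -z); pixel columns grow to the right and rows downward; lengths in m; the calibration is good to about 2 mm. A picture is of the moment at which its call begins. There is no depth.
- env.job_done(): hands the job in; it is judged then, once.
The state is a dict: "t": time; "qpos": joint angles; "dq": joint speeds; "joint_efforts": joint torques, N m; "position": TCP position; "ee_rot": TCP orientation; "force": force on the tool from outside, world axes, zero at the start; "moment": the same for the moment, N m; "width": opening from 0.0 (shut) to 1.0 (fully open); "gripper_force": force on a finger pad.
Only numpy, scipy, OpenCV 4.12 (cv2) and the standard library are available. Lean on these libraries where they do the work, as an engineer would, in place of code of your own. Each camera call takes 0.05 s, during which the arm holds its last target. There are 200 camera calls.

TASK

The turntable's disc is due to be changed, so its spring clip has to come off. Take the wedge from its block, slide the blade down between the spindle and the clip's bow, feel for the pry slot in the hub below, and push on through it until the clip is spread and lets go of its groove - gently, never leaning on clip, spindle, hub or disc with more than about two and a half kilos, and without pulling at the clip with the fingers while it is still on. Then put the wedge back upright in its pocket and lay the clip in the steel dish without dropping it from a height, and leave the other things on the bench where they are.

Things in the scene. Friction and masses are not known exactly. Their poses are not given: they have to be found in the camera images.
- turntable: Turntable, foot fixed. Origin: on the axis of the spindle, at bench height; z up, +x roughly towards the robot. Dark cast foot; aluminium disc 130 mm across, its face at z 34 mm; on it a hub 26 mm across, top at z 57.5 mm; through the hub an upright steel spindle 16 mm across that ends at z 75 mm. Disc and hub turn only very stiffly round the spindle (0.5 Nm); foot and spindle cannot.
- groove (a point): On the spindle axis at z 59.6 mm: middle of the groove (12 mm across, z 57.5 to 62.6 mm) that holds the clip, right above the hub. The head above it is 16 mm across. In the hub, below the clip, is one pry slot 9.6 mm wide that bares the spindle's side, open outwards and down to the disc. Its direction is not measured: 0.25 to 1.1 rad from the turntable's +x, counter-clockwise from above.
- clip: Spring clip of 4 mm steel wire, like a keyhole from above, 26 mm long, 20 mm wide, 4 mm thick, 22 g. Origin: in the plane of the wire (x-y), on the spindle axis while seated. +x points to the bow, seated within 0.06 rad of the turntable's +x; it can be swung round in the groove by a light push (2 to 4 N). Two sprung legs clasp the groove, neck at x = -4.5 mm, ends at x = -10 mm.
- clip_bow (a point): Middle of the bow, the clip's straight closed end (bar 8 mm long, wire axis at x = +14 mm). Seated, the gap for the blade runs from the spindle's side (8 mm off its axis) to the bow's inner edge (12 mm off), 10 mm wide. Forced out by about 4.5 mm, it springs off by itself and the resistance drops; it may stay round the blade, lean on the hub or lie on the disc, either way up.
- clip_mid (a point): Middle of the clip: 4 mm from its origin towards the bow, in the plane of the wire. The clip is about 20 mm wide here.
- wedge: Steel wedge, 119 mm long, 0.11 kg, standing blade down in its block. Origin: on the handle's axis, level with the blade's tip; z up. Dark wooden handle from z 48 to 116 mm, 16 mm wide along x, 22 mm along y; brass collar 24 x 22 mm at z 42 to 48 mm. In use its +x points outwards like the clip's +x, so that the blade's flat side lies on the spindle.
- wedge_tip (a point): Middle of the blade's tip, at (-5, 0, 0) mm in the wedge's frame. Blade 8 mm wide (y), z 0 to 42 mm. Its flat side faces -x and lies at x = -6.5 mm all the way up; the other side slopes: 3 mm thick at the blunt tip, growing evenly to 12 mm at z 25 mm, then constant.
- tool_block: Wooden tool block 70 x 80 x 50 mm, fixed, with one rectangular pocket. Origin: centre of its underside; same yaw as the wedge standing in it.
- pocket (a point): Centre of the pocket's mouth, 50 mm above the bench; 17.5 mm along the block's x by 13.5 mm along its y, 46 mm deep. The wedge stands in it with its collar on the block's top: its origin is then straight below this point, 8 mm above the bench, its x along the block's x.
- dish: Round open steel dish, fixed, 96 mm across the rim, 20 mm high, flat floor about 70 mm across, 3 mm above the bench. Origin: centre of its underside.
- gem_jar: Bystander: small clear lidded gem jar, 37 mm across, 23 mm high, loose.
- rinse_bottle: Bystander: white dropper bottle, 36 mm across, 103 mm high, loose.
There are look-alikes about, which are no part of the job. What is shaped like the wedge but purple is not meant. Of the things shaped like the turntable, the dark steel one is meant.

How it is judged:
By the outcome, as a careful person would: the job done as asked, in the order asked, and still so for the second after the job is handed in, with the robot touching nothing.
It also fails if it takes over 72 s, if anything falls off the work surface, if the arm or the gripper's body presses on something with over 40 N, if the wrist force passes 120 N, or if a joint passes its speed limit or range.

## Working session

There is one attempt and no reset: what is moved stays moved. The work goes in short steps, Python scripts to look and compute and a tool call to move; the robot and the scene stay as the last step left them, time stands still between calls to the robot, and variables do not carry over. Pictures are saved under pics/ and viewed, at most 10 in all, crops included, and the job is handed in when it is done.

Besides the shell and the picture viewer there is one more tool, called after "Request:" in YAML: its name, and indented under it one key for each argument. drive_tool: Moves the arm, as the interface text tells. Its arguments: {"type":"object","properties":{"increments":{"type":"array"},"gripper":{"type":"number"},"squeeze":{"type":"number"}},"required":["increments"]}

```bash
mkdir -p pics; ls; python3 - <<'E'
from bench import env
import cv2,numpy as np
s=env.sense();print({k:np.round(v,3).tolist() for k,v in s.items()})
for n in("side","top"):
    f=env.grab_frame(n);cv2.imwrite(f"pics/{n}0.png",f["img"])
    print(n,{k:(np.round(v,4).tolist() if k!='img' else 0) for k,v in f.items() if k!='img' })
E
```

```text
pics
{'t': 0.0, 'qpos': [-1.511, 0.182, 1.608, -0.0, 1.354, -0.206], 'dq': [0.0, -0.001, -0.0, 0.001, 0.001, 0.0], 'joint_efforts': [0.001, -43.387, -34.185, 0.07, 0.039, -0.0], 'position': [0.151, -0.554, 0.257], 'ee_rot': [[0.965, 0.263, -0.0], [0.263, -0.965, 0.002], [0.0, -0.002, -1.0]], 'force': [0.087, 0.599, -0.713], 'moment': [-0.033, -0.009, 0.006], 'gripper_force': 0.0, 'width': 1.003}
side {'vfov': 50.6863, 'cx': 272.6545, 'cy': 216.3747, 'origin': [0.4525, -1.1665, 0.7245], 'attitude': [[0.999, -0.0371, 0.0261], [0.041, 0.4934, -0.8689], [0.0194, 0.869, 0.4944]]}
top {'vfov': 57.646, 'cx': 290.1085, 'cy': 208.9366, 'origin': [0.155, -0.0069, 1.2993], 'attitude': [[0.0185, 0.9804, -0.1963], [-0.9997, 0.0144, -0.0221], [-0.0188, 0.1966, 0.9803]]}
```

View pics/side0.png

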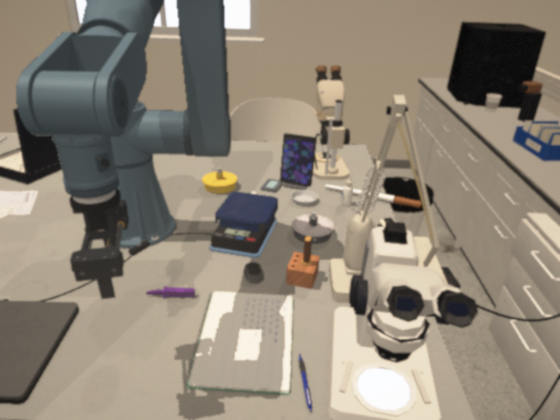

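View pics/top0.png

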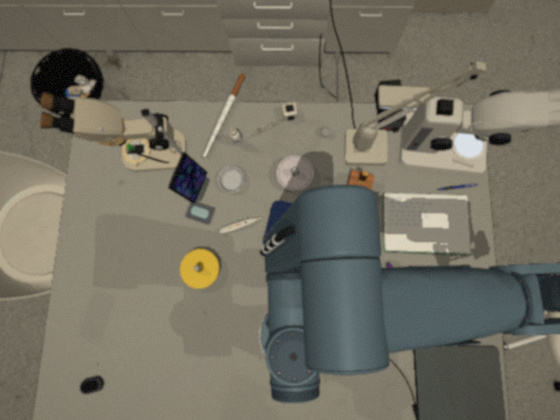

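```bash
cat > h.py <<'E'
import numpy as np,cv2
from bench import env
def grab(n,k=6):
    fs=[env.grab_frame(n) for _ in range(k)]
    f=fs[0]; f["img"]=np.mean([g["img"].astype(float) for g in fs],0).astype(np.uint8); return f
def foc(f): return f["img"].shape[0]/2/np.tan(np.radians(f["vfov"])/2)
def ray(f,u,v):
    d=np.array([(u-f["cx"])/foc(f),-(v-f["cy"])/foc(f),-1.]); d=np.array(f["attitude"])@d
    return np.array(f["origin"]),d/np.linalg.norm(d)
def onz(f,u,v,z):
    o,d=ray(f,u,v); return o+d*(z-o[2])/d[2]
def tri(f,p,g,q):
    a,d=ray(f,*p);b,e=ray(g,*q)
    s,t=np.linalg.lstsq(np.c_[d,-e],b-a,rcond=None)[0]
    return (a+s*d+b+t*e)/2, np.linalg.norm(a+s*d-b-t*e)
def proj(f,P):
    c=np.array(f["attitude"]).T@(np.array(P)-f["origin"])
    return np.array([f["cx"]+foc(f)*c[0]/-c[2], f["cy"]-foc(f)*c[1]/-c[2]])
def crop(f,x0,y0,x1,y1,k):
    return cv2.resize(f["img"][y0:y1,x0:x1],None,fx=k,fy=k,interpolation=cv2.INTER_CUBIC)
E
python3 - <<'E'
from h import *
import pickle
s=grab("side");t=grab("top");pickle.dump((s,t),open("f0.pkl","wb"))
print(s.keys())
a=crop(s,280,180,360,290,5);b=crop(t,210,110,290+100,200,2)
o=np.zeros((600,800,3),np.uint8);o[:550,:400]=a
b=crop(t,270,145,350,220,5);o[:375,400:]=b
o[380:600,400:]=crop(t,340,160,420,204,5);cv2.imwrite("pics/c1.png",o)
E
```

```text
dict_keys(['img', 'vfov', 'cx', 'cy', 'origin', 'attitude'])
```

View pics/c1.png

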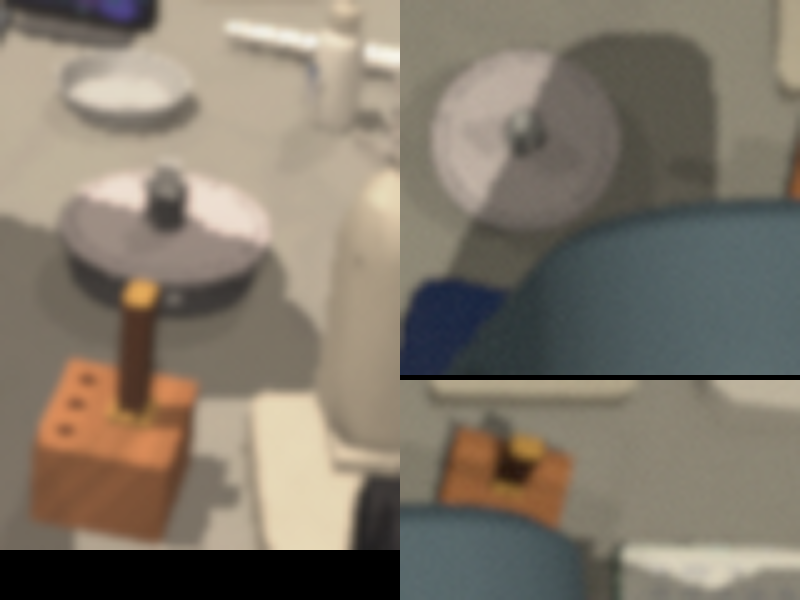

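```bash
python3 - <<'E'
from h import *
import pickle
s,t=pickle.load(open("f0.pkl","rb"))
S=lambda x,y:(280+x/5,180+y/5); T=lambda x,y:(270+(x-400)/5,145+y/5); T2=lambda x,y:(340+(x-400)/5,160+(y-380)/5)
np.set_printoptions(precision=4,suppress=True)
print("handle top",tri(s,S(142,291),t,T2(527,447)))
print("spindle top",tri(s,S(168,172),t,T(524,122)))
for p in [(75,360),(200,381),(168,460),(40,440)]: print("blk",onz(s,*S(*p),.05))
for p in [(458,425),(573,460),(440,500)]: print("blkT",onz(t,*T2(*p),.05))
print("disc top view",onz(t,*T(526,140),.034), "side disc",onz(s,*S(165,228),.034))
print("dish",onz(t,232,180,.02), onz(s,*S(127,82),.02))
# tops for hub region upscaled
o=np.hstack([crop(s,295,205,331,241,11),crop(t,276,153,312,189,11)])
o=cv2.convertScaleAbs(o,alpha=1.4,beta=-40)
cv2.imwrite("pics/c2.png",o);print(o.shape)
E
```

```text
handle top (array([ 0.5126, -0.2182,  0.1243]), np.float64(0.006134778325945309))
spindle top (array([0.5394, 0.0078, 0.0678]), np.float64(0.0037768062383957074))
blk [ 0.4852 -0.1711  0.05  ]
blk [ 0.5518 -0.1863  0.05  ]
blk [ 0.5319 -0.2576  0.05  ]
blk [ 0.4671 -0.245   0.05  ]
blkT [ 0.5468 -0.1853  0.05  ]
blkT [ 0.5231 -0.2625  0.05  ]
blkT [ 0.4939 -0.1725  0.05  ]
disc top view [0.535  0.0064 0.034 ] side disc [ 0.5412 -0.0007  0.034 ]
dish [0.511  0.2262 0.02  ] [0.524  0.2214 0.02  ]
(396, 792, 3)
```

View pics/c2.png

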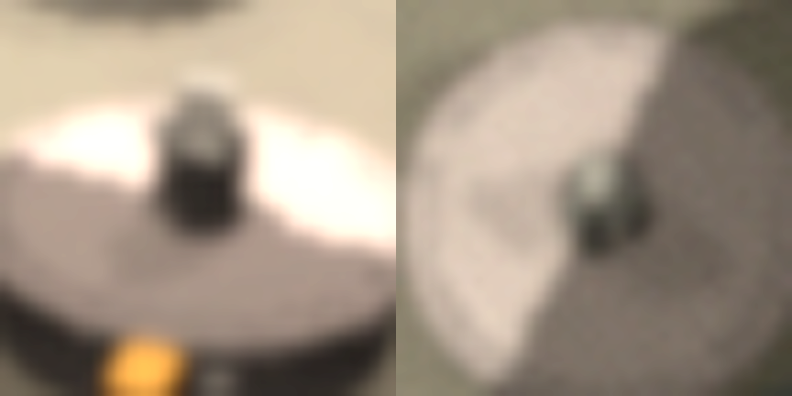

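```bash
python3 - <<'E'
from h import *
import pickle
s,t=pickle.load(open("f0.pkl","rb"))
np.set_printoptions(precision=4,suppress=True)
def cen(f,x0,y0,x1,y1,lo,hi,name,show=0):
    h=cv2.cvtColor(f["img"],cv2.COLOR_BGR2HSV)[y0:y1,x0:x1]
    m=cv2.inRange(h,lo,hi); n,l,st,c=cv2.connectedComponentsWithStats(m)
    i=1+np.argmax(st[1:,4]); print(name,st[i],c[i]+[x0,y0]); return c[i]+[x0,y0],(l==i).astype(np.uint8),(x0,y0)
for f,p in((s,(308,238)),(s,(315,265)),(s,(307,255)),(t,(365,173)),(t,(352,176)),(t,(363,180))):
    print(p,f["img"][p[1],p[0]],cv2.cvtColor(f["img"],cv2.COLOR_BGR2HSV)[p[1],p[0]])
a,_,_=cen(s,295,225,325,262,(14,130,150),(28,255,255),"capS")
b,_,_=cen(t,345,160,385,180,(14,100,120),(28,255,255),"capT")
P=tri(s,a,t,b);print(P, onz(s,*a,.124),onz(t,*b,.124))
_,m,o=cen(s,275,240,335,295,(3,110,60),(14,255,255),"blkS")
c=cv2.findContours(m,0,2)[0][0]; q=cv2.approxPolyDP(cv2.convexHull(c),2.,True)[:,0]+o; print(q.tolist())
E
```

```text
(308, 238) [ 91 169 224] [ 18 151 224]
(315, 265) [ 61  94 145] [ 12 148 145]
(307, 255) [38 50 75] [ 10 126  75]
(365, 173) [ 63 131 176] [ 18 164 176]
(352, 176) [ 50  87 136] [ 13 161 136]
(363, 180) [26 51 75] [ 15 167  75]
capS [10 12  6  4 22] [307.5 238.5]
capT [17 11  8  6 34] [365.5    173.1471]
(array([ 0.5118, -0.2186,  0.1242]), np.float64(0.002980452716246006)) [ 0.5133 -0.2176  0.124 ] [ 0.5103 -0.2187  0.124 ]
blkS [ 12   0  32  48 943] [302.2057 268.0668]
[[311, 240], [318, 256], [311, 287], [287, 283], [287, 267], [293, 253], [305, 241]]
```

Request:
drive_tool:
  increments:
    - {"x": 5, "y": 5, "az": -5}
    - {"x": 10, "y": 9, "az": -10}
    - {"x": 14.5, "y": 13.5, "az": -15}
    - {"x": 19, "y": 17.5, "az": -20}
    - {"x": 23.5, "y": 22, "az": -24}
    - {"x": 28, "y": 26, "az": -28}
    - {"x": 32, "y": 30, "az": -28}
    - {"x": 36, "y": 33.6, "az": -28}
    - {"x": 36.1, "y": 33.6, "az": -28}
    - {"x": 36.1, "y": 33.6, "az": -28}
  gripper: 6
  squeeze: 60

```text
validation failed for argument at $.in...
```

```bash
python3 - <<'E'
from h import *
import pickle
s=grab("side",4);t=grab("top",6);pickle.dump((s,t),open("f1.pkl","wb"))
print(env.sense()["qpos"])
o=np.zeros((600,800,3),np.uint8);o[:560,:400]=crop(s,260,145,360,285,4)
o[:300,400:]=cv2.convertScaleAbs(crop(t,274,153,314,183,10),alpha=1.3,beta=-30)
o[300:,400:]=cv2.convertScaleAbs(crop(s,295,208,335,238,10),alpha=1.3,beta=-30)
cv2.imwrite("pics/c3.png",o)
E
```

```text
[-1.51129639e+00  1.80766151e-01  1.60703910e+00  1.21715858e-06
  1.35382175e+00 -2.06285338e-01]
```

View pics/c3.png

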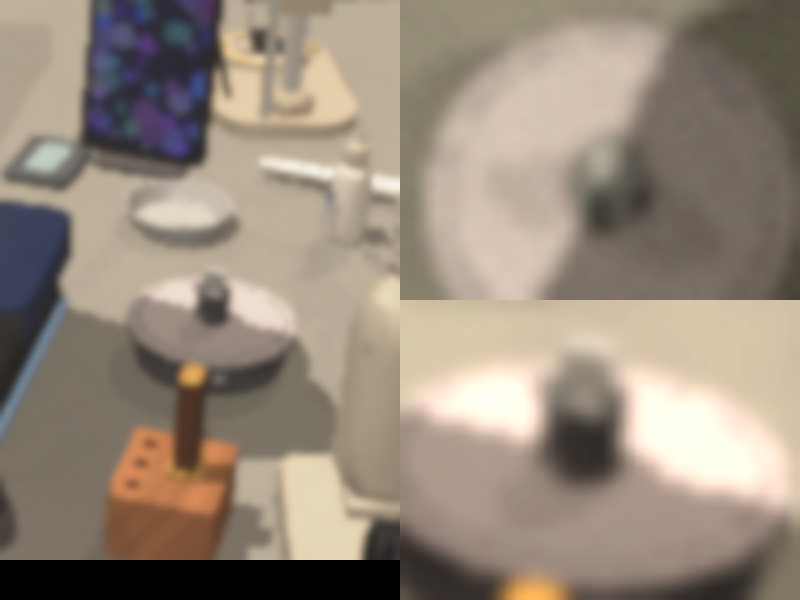

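Request:
drive_tool:
  increments:
    - {"x": 5, "y": 5, "z": 0, "ax": 0, "ay": 0, "az": -5}
    - {"x": 10, "y": 9, "z": 0, "ax": 0, "ay": 0, "az": -10}
    - {"x": 14.5, "y": 13.5, "z": 0, "ax": 0, "ay": 0, "az": -15}
    - {"x": 19, "y": 17.5, "z": 0, "ax": 0, "ay": 0, "az": -20}
    - {"x": 23.5, "y": 22, "z": 0, "ax": 0, "ay": 0, "az": -24}
    - {"x": 28, "y": 26, "z": 0, "ax": 0, "ay": 0, "az": -28}
    - {"x": 32, "y": 30, "z": 0, "ax": 0, "ay": 0, "az": -28}
    - {"x": 36, "y": 33.6, "z": 0, "ax": 0, "ay": 0, "az": -28}
    - {"x": 36.1, "y": 33.6, "z": 0, "ax": 0, "ay": 0, "az": -28}
    - {"x": 36.1, "y": 33.6, "z": 0, "ax": 0, "ay": 0, "az": -28}
  gripper: 6
  squeeze: 60

```text
t: 2.45
position: [0.5118, -0.219, 0.2575]
ee_rot: [[0.975, -0.22, -0.001], [-0.22, -0.975, -0.0], [-0.001, 0.0, -1.0]]
force: [0.1, 0.2, -0.1]
width: 0.679
gripper_force: 0.0
```

Request:
drive_tool:
  increments:
    - {"x": 0, "y": 0, "z": -6, "ax": 0, "ay": 0, "az": 0}
    - {"x": 0, "y": 0, "z": -11, "ax": 0, "ay": 0, "az": 0}
    - {"x": 0, "y": 0, "z": -15, "ax": 0, "ay": 0, "az": 0}
    - {"x": 0, "y": 0, "z": -17.1, "ax": 0, "ay": 0, "az": 0}
    - {"x": 0, "y": 0, "z": -17.1, "ax": 0, "ay": 0, "az": 0}

```text
t: 3.08
position: [0.5098, -0.2195, 0.085]
ee_rot: [[0.975, -0.224, -0.004], [-0.224, -0.975, 0.002], [-0.004, -0.001, -1.0]]
force: [0.7, -0.3, 0.9]
width: 0.683
gripper_force: 0.0
```

Request:
drive_tool:
  increments:
    - {"x": 0, "y": 0, "z": 0, "ax": 0, "ay": 0, "az": 0}
    - {"x": 0, "y": 0, "z": 0, "ax": 0, "ay": 0, "az": 0}
    - {"x": 0, "y": 0, "z": 0, "ax": 0, "ay": 0, "az": 0}
    - {"x": 0, "y": 0, "z": 0, "ax": 0, "ay": 0, "az": 0}
    - {"x": 0, "y": 0, "z": 0, "ax": 0, "ay": 0, "az": 0}
    - {"x": 0, "y": 0, "z": 0, "ax": 0, "ay": 0, "az": 0}
  gripper: 1
  squeeze: 60

```text
t: 3.82
position: [0.5123, -0.2189, 0.0872]
ee_rot: [[0.975, -0.221, 0.0], [-0.221, -0.975, -0.0], [0.001, 0.0, -1.0]]
force: [-0.2, 1.6, 5.2]
width: 0.245
gripper_force: 60.0
```

Request:
drive_tool:
  increments:
    - {"x": 0, "y": 0, "z": 1, "ax": 0, "ay": 0, "az": 0}
    - {"x": 0, "y": 0, "z": 5, "ax": 0, "ay": 0, "az": 0}
    - {"x": 0, "y": 0, "z": 10, "ax": 0, "ay": 0, "az": 0}
    - {"x": 0, "y": 0, "z": 14, "ax": 0, "ay": 0, "az": 0}
    - {"x": 0, "y": 0, "z": 14, "ax": 0, "ay": 0, "az": 0}

```text
t: 4.45
position: [0.5138, -0.22, 0.2309]
ee_rot: [[0.975, -0.221, 0.006], [-0.221, -0.975, -0.004], [0.007, 0.003, -1.0]]
force: [-0.3, -0.7, -1.3]
width: 0.241
gripper_force: 60.0
```

```bash
python3 - <<'E'
from h import *
import pickle
s=grab("side",6);t=grab("top",6);pickle.dump((s,t),open("f2.pkl","wb"))
S=env.sense();P=np.array(S["position"]);print(P,S["force"],S["width"])
np.set_printoptions(precision=2,suppress=True)
for d in(0,-.037,-.079):print(proj(s,P+[0,0,d]),proj(t,P+[0,0,d]))
c=proj(s,P+[0,0,-.05]).astype(int)
o=np.zeros((600,800,3),np.uint8);o[:,:400]=crop(s,c[0]-20,c[1]-30,c[0]+20,c[1]+30,10)
o[:300,400:]=cv2.convertScaleAbs(crop(t,274,153,314,183,10),alpha=1.3,beta=-30)
o[300:,400:]=cv2.convertScaleAbs(crop(s,295,208,335,238,10),alpha=1.3,beta=-30)
cv2.imwrite("pics/c4.png",o)
E
```

```text
[ 0.51195755 -0.21875951  0.22632245] [-0.66937444 -1.02747964 -0.53353809] 0.24082531095911658
[309.42 202.88] [371.61 162.53]
[308.51 216.23] [369.28 166.39]
[307.51 230.85] [366.8 170.5]
```

View pics/c4.png

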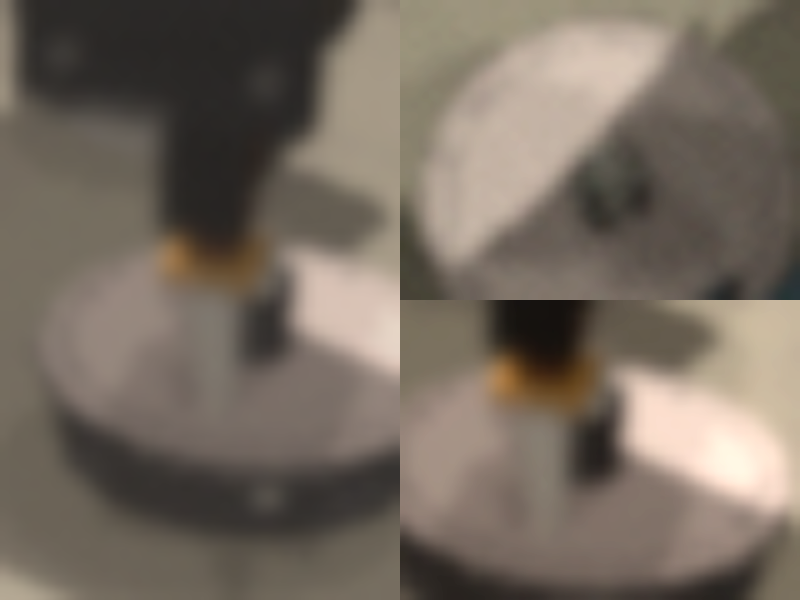

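```bash
python3 - <<'E'
from h import *
import pickle
s,t=pickle.load(open("f1.pkl","rb"))
np.set_printoptions(precision=4,suppress=True)
print(onz(t,294.25,172,.034),onz(t,294.2,169.3,.075),onz(s,313.2,218,.05),onz(s,313.4,213,.075))
# disc edges along lines (gradient peaks)
def edges(f,p0,p1,n=200):
    x=np.linspace(p0[0],p1[0],n).astype(np.float32);y=np.linspace(p0[1],p1[1],n).astype(np.float32)
    g=cv2.remap(cv2.GaussianBlur(f["img"],(0,0),.8),x[None],y[None],cv2.INTER_CUBIC)[0].astype(float)
    return x,y,np.abs(np.gradient(g,axis=0)).sum(1)
C=np.array([.539,.005,.034])
for nm,f,zs in(("top",t,.034),("side",s,.034)):
    pts=[]
    for a in np.linspace(0,2*np.pi,60,endpoint=False):
        d=np.array([np.cos(a),np.sin(a),0]); x,y,g=edges(f,proj(f,C+.054*d),proj(f,C+.076*d)); i=g.argmax()
        if g[i]>1.2: pts.append(onz(f,x[i],y[i],.034)[:2])
    pts=np.array(pts);w=np.ones(len(pts),bool)
    for _ in range(6):
        A=np.c_[2*pts,np.ones(len(pts))][w];c=np.linalg.lstsq(A,(pts[w]**2).sum(1),rcond=None)[0]
        r=np.sqrt(c[2]+c[:2]@c[:2]);e=abs(np.linalg.norm(pts-c[:2],axis=1)-r);w=e<max(.0015,np.median(e)*1.5)
    print(nm,c[:2],r,w.sum(),len(pts))
c0=np.array([.539,.005])
for nm,f in(("top",t),("side",s)):
    print(nm,"spin top",proj(f,[*c0,.075]),"hub c",proj(f,[*c0,.0575]),"bow",[proj(f,[c0[0]+.015*np.cos(a),c0[1]+.015*np.sin(a),.06]).round(1).tolist() for a in(2.6,2.9,3.14,3.4,3.7)])
# grey maps of hub
g=cv2.cvtColor(t["img"],cv2.COLOR_BGR2GRAY);print(g[164:180,286:303])
g=cv2.cvtColor(s["img"],cv2.COLOR_BGR2GRAY);print(g[208:228,304:324])
E
```

```text
[0.5385 0.0098 0.034 ] [0.5355 0.0095 0.075 ] [0.5415 0.018  0.05  ] [0.54   0.0046 0.075 ]
top [0.538 0.011] 0.06125785941112641 41 60
side [0.5428 0.0004] 0.0606360229693497 37 60
top spin top [295.5736 168.3028] hub c [295.5983 169.8576] bow [[293.2, 173.3], [294.5, 173.8], [295.5, 173.9], [296.7, 173.8], [297.9, 173.3]]
side spin top [313.0663 212.9268] hub c [312.6944 217.961 ] bow [[308.4, 215.8], [307.9, 216.5], [307.8, 217.1], [308.0, 217.7], [308.6, 218.4]]
[[178 177 177 177 176 176 175 175 174 172 158 135 115 108 108 107 108]
 [176 177 176 175 176 175 174 172 168 162 146 123 111 107 108 107 106]
 [178 176 175 177 176 172 169 161 154 143 129 112 106 108 109 108 109]
 [177 175 173 174 171 166 157 151 147 134 112 100 101 106 107 108 107]
 [173 169 168 166 161 151 142 151 149 132 105  92  97 105 107 107 108]
 [167 164 163 158 151 135 133 147 147 127 103  90  94 101 107 106 108]
 [161 163 160 156 142 128 125 136 135 115  96  87  88  96 104 107 106]
 [160 161 161 155 141 123 117 115 110 100  91  83  80  90 100 104 107]
 [160 161 164 156 143 125 109  92  87  88  84  74  72  87  96
[... 1508 characters left out ...]
 225 225
  225 225]
 [206 210 216 214 190 137  90  72  69  74  77  75  99 155 204 222 225 225
  226 225]
 [173 180 195 195 168 121  80  64  61  60  61  66 101 159 204 221 224 225
  225 225]
 [150 156 163 161 140 103  75  64  60  59  59  64  99 152 194 214 222 223
  224 225]
 [146 146 147 141 124  99  79  67  60  60  59  63  90 131 168 194 208 218
  223 223]
 [145 144 143 137 124 107  89  72  64  61  62  66  88 120 146 164 183 206
  217 220]
 [144 142 140 135 129 120 102  85  75  72  75  83 104 126 140 148 163 187
  201 207]
 [142 138 136 133 130 126 117 106  98  97 100 110 124 136 141 143 148 160
  168 177]
 [140 135 133 132 131 129 125 122 120 121 124 130 136 140 141 142 143 145
  147 152]]
```

Request:
drive_tool:
  increments:
    - {"x": 0, "y": 5, "z": 0, "ax": 0, "ay": 0, "az": 3}
    - {"x": -0.5, "y": 10, "z": 0, "ax": 0, "ay": 0, "az": 6}
    - {"x": -1, "y": 15, "z": 0, "ax": 0, "ay": 0, "az": 9}
    - {"x": -1, "y": 19.5, "z": -2, "ax": 0, "ay": 0, "az": 12.9}
    - {"x": -1, "y": 22, "z": -4, "ax": 0, "ay": 0, "az": 12.9}
    - {"x": -1, "y": 22.9, "z": -6, "ax": 0, "ay": 0, "az": 12.9}
    - {"x": -1, "y": 22.9, "z": -7.6, "ax": 0, "ay": 0, "az": 12.9}
    - {"x": -1, "y": 22.9, "z": -7.6, "ax": 0, "ay": 0, "az": 12.9}
    - {"x": -1, "y": 22.9, "z": -7.6, "ax": 0, "ay": 0, "az": 12.9}

```text
t: 6.18
position: [0.5026, 0.0095, 0.1513]
ee_rot: [[1.0, 0.001, 0.001], [0.001, -1.0, -0.0], [0.001, 0.0, -1.0]]
force: [-0.5, 0.3, -0.8]
width: 0.243
gripper_force: 60.0
```

```bash
python3 - <<'E'
from h import *
import pickle
s=grab("side",5);t=grab("top",5);pickle.dump((s,t),open("f3.pkl","wb"))
S=env.sense();P=np.array(S["position"]);print(P,S["force"],S["moment"],S["ee_rot"])
for d in(-.034,-.079):print(proj(s,P+[0,0,d]),proj(t,P+[0,0,d]))
o=np.hstack([crop(s,290,195,330,235,10),crop(t,274,148,314,188,10)])
cv2.imwrite("pics/c5.png",o)
E
```

```text
[0.50211457 0.01017607 0.15083076] [ 0.31692116 -0.45474551 -0.83467082] [-0.01299319 -0.02120722  0.02004861] [[ 9.99997397e-01  2.27120747e-03  2.17712036e-04]
 [ 2.27121239e-03 -9.99997421e-01 -2.23620919e-05]
 [ 2.17660685e-04  2.28565040e-05 -9.99999976e-01]]
[301.51253147 199.37372175] [293.72289234 175.37042164]
[300.74636624 212.55882999] [293.85162841 179.1899123 ]
```

View pics/c5.png

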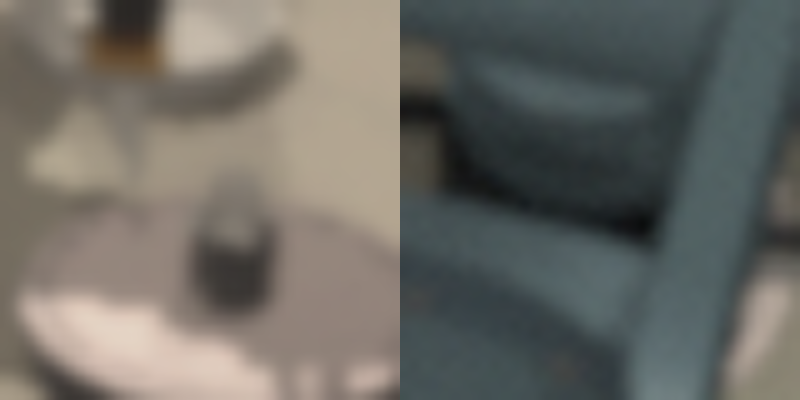

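Request:
drive_tool:
  increments:
    - {"x": 0.8, "y": 0, "z": -0.35, "ax": 0, "ay": 0, "az": 0}
    - {"x": 1.6, "y": 0, "z": -0.35, "ax": 0, "ay": 0, "az": 0}
    - {"x": 1.6, "y": 0, "z": -0.35, "ax": 0, "ay": 0, "az": 0}
    - {"x": 1.6, "y": 0, "z": -0.35, "ax": 0, "ay": 0, "az": 0}

```text
t: 7.18
position: [0.518, 0.0102, 0.147]
ee_rot: [[1.0, 0.002, -0.0], [0.002, -1.0, 0.0], [-0.0, -0.0, -1.0]]
force: [-0.4, -0.2, -1.0]
width: 0.242
gripper_force: 60.0
```

Request:
drive_tool:
  increments:
    - {"x": 0.1, "y": 0, "z": 0, "ax": 0, "ay": 0, "az": 0}
    - {"x": 0.2, "y": 0, "z": 0, "ax": 0, "ay": 0, "az": 0}
    - {"x": 0.2, "y": 0, "z": 0, "ax": 0, "ay": 0, "az": 0}

```text
t: 7.55
position: [0.5201, 0.0101, 0.1473]
ee_rot: [[1.0, 0.002, 0.0], [0.002, -1.0, -0.0], [0.0, 0.0, -1.0]]
force: [0.4, 0.1, -2.2]
width: 0.244
gripper_force: 60.0
```

Request:
drive_tool:
  increments:
    - {"x": 0.1, "y": 0, "z": 0, "ax": 0, "ay": 0, "az": 0}
    - {"x": 0.2, "y": 0, "z": 0, "ax": 0, "ay": 0, "az": 0}
    - {"x": 0.2, "y": 0, "z": 0, "ax": 0, "ay": 0, "az": 0}

```text
t: 7.92
position: [0.5221, 0.0102, 0.1472]
ee_rot: [[1.0, 0.002, 0.0], [0.002, -1.0, -0.0], [0.0, 0.0, -1.0]]
force: [0.4, -0.6, -0.7]
width: 0.244
gripper_force: 60.0
```

Request:
drive_tool:
  increments:
    - {"x": 0.1, "y": 0, "z": 0, "ax": 0, "ay": 0, "az": 0}
    - {"x": 0.2, "y": 0, "z": 0, "ax": 0, "ay": 0, "az": 0}
    - {"x": 0.2, "y": 0, "z": 0, "ax": 0, "ay": 0, "az": 0}

```text
t: 8.3
position: [0.5236, 0.0103, 0.1469]
ee_rot: [[1.0, 0.002, -0.001], [0.002, -1.0, 0.0], [-0.001, -0.0, -1.0]]
force: [-1.9, 0.7, -0.4]
width: 0.243
gripper_force: 60.0
```

Request:
drive_tool:
  increments:
    - {"x": 0.05, "y": 0, "z": 0, "ax": 0, "ay": 0, "az": 0}
    - {"x": 0.1, "y": 0, "z": 0, "ax": 0, "ay": 0, "az": 0}
    - {"x": 0.1, "y": 0, "z": 0, "ax": 0, "ay": 0, "az": 0}

```text
t: 8.68
position: [0.524, 0.0103, 0.1467]
ee_rot: [[1.0, 0.002, -0.003], [0.002, -1.0, 0.0], [-0.003, -0.0, -1.0]]
force: [-4.6, -0.0, -0.7]
width: 0.248
gripper_force: 60.0
```

Request:
drive_tool:
  increments:
    - {"x": 0.05, "y": 0, "z": 0, "ax": 0, "ay": 0, "az": 0}
    - {"x": 0.1, "y": 0, "z": 0, "ax": 0, "ay": 0, "az": 0}
    - {"x": 0.1, "y": 0, "z": 0, "ax": 0, "ay": 0, "az": 0}

```text
t: 9.05
position: [0.5243, 0.0104, 0.1464]
ee_rot: [[1.0, 0.002, -0.005], [0.002, -1.0, 0.0], [-0.005, -0.0, -1.0]]
force: [-7.1, -0.7, 1.8]
width: 0.243
gripper_force: 60.0
```

Request:
drive_tool:
  increments:
    - {"x": -0.8, "y": 0, "z": 0, "ax": 0, "ay": 0, "az": 0}
    - {"x": -1.6, "y": 1.2, "z": 0, "ax": 0, "ay": 0, "az": 0}
    - {"x": -0.8, "y": 2.4, "z": 0, "ax": 0, "ay": 0, "az": 0}
    - {"x": 0.8, "y": 2.4, "z": 0, "ax": 0, "ay": 0, "az": 0}
    - {"x": 0.8, "y": 2.2, "z": 0, "ax": 0, "ay": 0, "az": 0}
    - {"x": 0.8, "y": 1.8, "z": 0, "ax": 0, "ay": 0, "az": 0}
    - {"x": 0.8, "y": 1.8, "z": 0, "ax": 0, "ay": 0, "az": 0}
    - {"x": 0.8, "y": 1.8, "z": 0, "ax": 0, "ay": 0, "az": 0}

```text
t: 10.05
position: [0.5338, 0.0281, 0.1472]
ee_rot: [[1.0, 0.002, -0.0], [0.002, -1.0, 0.0], [-0.0, -0.0, -1.0]]
force: [-0.7, 0.3, -1.5]
width: 0.245
gripper_force: 60.0
```

Request:
drive_tool:
  increments:
    - {"x": 0, "y": -0.1, "z": 0, "ax": 0, "ay": 0, "az": 0}
    - {"x": 0, "y": -0.2, "z": 0, "ax": 0, "ay": 0, "az": 0}
    - {"x": 0, "y": -0.3, "z": 0, "ax": 0, "ay": 0, "az": 0}
    - {"x": 0, "y": -0.3, "z": 0, "ax": 0, "ay": 0, "az": 0}

```text
t: 10.55
position: [0.5341, 0.0251, 0.1472]
ee_rot: [[1.0, 0.002, 0.0], [0.002, -1.0, 0.0], [0.0, -0.0, -1.0]]
force: [-0.2, -0.1, -1.4]
width: 0.244
gripper_force: 60.0
```

Request:
drive_tool:
  increments:
    - {"x": 0, "y": -0.1, "z": 0, "ax": 0, "ay": 0, "az": 0}
    - {"x": 0, "y": -0.2, "z": 0, "ax": 0, "ay": 0, "az": 0}
    - {"x": 0, "y": -0.2, "z": 0, "ax": 0, "ay": 0, "az": 0}

```text
t: 10.92
position: [0.5341, 0.0231, 0.1472]
ee_rot: [[1.0, 0.002, 0.0], [0.002, -1.0, -0.0], [0.0, 0.0, -1.0]]
force: [-0.8, 1.0, -1.4]
width: 0.245
gripper_force: 60.0
```

Request:
drive_tool:
  increments:
    - {"x": 0, "y": -0.1, "z": 0, "ax": 0, "ay": 0, "az": 0}
    - {"x": 0, "y": -0.15, "z": 0, "ax": 0, "ay": 0, "az": 0}
    - {"x": 0, "y": -0.15, "z": 0, "ax": 0, "ay": 0, "az": 0}

```text
t: 11.3
position: [0.534, 0.0216, 0.1472]
ee_rot: [[1.0, 0.002, -0.0], [0.002, -1.0, 0.0], [-0.0, -0.0, -1.0]]
force: [0.3, 0.8, -1.1]
width: 0.243
gripper_force: 60.0
```

Request:
drive_tool:
  increments:
    - {"x": 0, "y": -0.1, "z": 0, "ax": 0, "ay": 0, "az": 0}
    - {"x": 0, "y": -0.15, "z": 0, "ax": 0, "ay": 0, "az": 0}
    - {"x": 0, "y": -0.15, "z": 0, "ax": 0, "ay": 0, "az": 0}

```text
t: 11.68
position: [0.5341, 0.0202, 0.1472]
ee_rot: [[1.0, 0.002, 0.0], [0.002, -1.0, 0.0], [0.0, -0.0, -1.0]]
force: [0.3, -0.1, -1.4]
width: 0.243
gripper_force: 60.0
```

Request:
drive_tool:
  increments:
    - {"x": 0, "y": -0.1, "z": 0, "ax": 0, "ay": 0, "az": 0}
    - {"x": 0, "y": -0.2, "z": 0, "ax": 0, "ay": 0, "az": 0}
    - {"x": 0, "y": -0.2, "z": 0, "ax": 0, "ay": 0, "az": 0}

```text
t: 12.05
position: [0.534, 0.0195, 0.1472]
ee_rot: [[1.0, 0.002, 0.0], [0.002, -1.0, 0.003], [0.0, -0.003, -1.0]]
force: [0.3, 7.1, -0.1]
width: 0.241
gripper_force: 60.0
```

Request:
drive_tool:
  increments:
    - {"x": 0, "y": -0.1, "z": 0, "ax": 0, "ay": 0, "az": 0}
    - {"x": 0, "y": -0.2, "z": 0, "ax": 0, "ay": 0, "az": 0}
    - {"x": 0, "y": -0.2, "z": 0, "ax": 0, "ay": 0, "az": 0}

```text
t: 12.42
position: [0.534, 0.019, 0.1472]
ee_rot: [[1.0, 0.002, 0.0], [0.002, -1.0, 0.005], [0.0, -0.005, -1.0]]
force: [1.5, 12.1, 0.1]
width: 0.244
gripper_force: 60.0
```

Request:
drive_tool:
  increments:
    - {"x": 0, "y": 1.5, "z": 0, "ax": 0, "ay": 0, "az": 0}
    - {"x": -1.2, "y": 1.7, "z": 0, "ax": 0, "ay": 0, "az": 0}
    - {"x": -2.4, "y": 1.0, "z": 0, "ax": 0, "ay": 0, "az": 0}
    - {"x": -2.4, "y": -0.8, "z": 0, "ax": 0, "ay": 0, "az": 0}
    - {"x": -1.6, "y": -0.8, "z": 0, "ax": 0, "ay": 0, "az": 0}
    - {"x": -1.11, "y": -0.8, "z": 0, "ax": 0, "ay": 0, "az": 0}
    - {"x": -1.11, "y": -0.8, "z": -0.3, "ax": 0, "ay": 0, "az": 0}
    - {"x": -1.11, "y": -0.8, "z": -0.5, "ax": 0, "ay": 0, "az": 0}
    - {"x": -1.11, "y": -0.8, "z": -0.5, "ax": 0, "ay": 0, "az": 0}

```text
t: 13.55
position: [0.5229, 0.0084, 0.1419]
ee_rot: [[1.0, 0.003, -0.0], [0.003, -1.0, 0.0], [-0.0, -0.0, -1.0]]
force: [0.3, 0.2, -0.6]
width: 0.249
gripper_force: 60.0
```

Request:
drive_tool:
  increments:
    - {"x": 0, "y": 0, "z": -0.1, "ax": 0, "ay": 0, "az": 0}
    - {"x": 0, "y": 0, "z": -0.2, "ax": 0, "ay": 0, "az": 0}
    - {"x": 0, "y": 0, "z": -0.2, "ax": 0, "ay": 0, "az": 0}

```text
t: 13.92
position: [0.523, 0.0082, 0.1403]
ee_rot: [[1.0, 0.002, 0.0], [0.002, -1.0, 0.0], [0.0, -0.0, -1.0]]
force: [-0.2, -0.0, -0.6]
width: 0.246
gripper_force: 60.0
```

Request:
drive_tool:
  increments:
    - {"x": 0, "y": 0, "z": -0.1, "ax": 0, "ay": 0, "az": 0}
    - {"x": 0, "y": 0, "z": -0.15, "ax": 0, "ay": 0, "az": 0}
    - {"x": 0, "y": 0, "z": -0.15, "ax": 0, "ay": 0, "az": 0}

```text
t: 14.3
position: [0.5232, 0.0082, 0.1391]
ee_rot: [[1.0, 0.002, 0.001], [0.002, -1.0, -0.0], [0.001, 0.0, -1.0]]
force: [-0.8, 0.2, 4.4]
width: 0.244
gripper_force: 60.0
```

Request:
drive_tool:
  increments:
    - {"x": 0, "y": 0, "z": -0.05, "ax": 0, "ay": 0, "az": 0}
    - {"x": 0, "y": 0, "z": -0.1, "ax": 0, "ay": 0, "az": 0}
    - {"x": 0, "y": 0, "z": -0.1, "ax": 0, "ay": 0, "az": 0}

```text
t: 14.68
position: [0.5232, 0.0083, 0.1381]
ee_rot: [[1.0, 0.002, 0.001], [0.002, -1.0, 0.0], [0.001, -0.0, -1.0]]
force: [-1.7, 1.3, 5.9]
width: 0.245
gripper_force: 60.0
```

Request:
drive_tool:
  increments:
    - {"x": 0, "y": 0, "z": -0.05, "ax": 0, "ay": 0, "az": 0}
    - {"x": 0, "y": 0, "z": -0.1, "ax": 0, "ay": 0, "az": 0}
    - {"x": 0, "y": 0, "z": -0.1, "ax": 0, "ay": 0, "az": 0}

```text
t: 15.05
position: [0.5232, 0.0086, 0.1369]
ee_rot: [[1.0, 0.002, 0.001], [0.002, -1.0, 0.001], [0.001, -0.001, -1.0]]
force: [-0.6, 2.4, 3.6]
width: 0.246
gripper_force: 60.0
```

Request:
drive_tool:
  increments:
    - {"x": 0, "y": 0, "z": -0.05, "ax": 0, "ay": 0, "az": 0}
    - {"x": 0, "y": 0, "z": -0.1, "ax": 0, "ay": 0, "az": 0}
    - {"x": 0, "y": 0, "z": -0.1, "ax": 0, "ay": 0, "az": 0}

```text
t: 15.42
position: [0.5233, 0.0082, 0.1363]
ee_rot: [[1.0, 0.002, 0.001], [0.002, -1.0, -0.0], [0.001, 0.0, -1.0]]
force: [-1.5, 2.3, 7.0]
width: 0.244
gripper_force: 60.0
```

Request:
drive_tool:
  increments:
    - {"x": 0.001, "y": -0.052, "z": 0, "ax": 0, "ay": 0, "az": 2}
    - {"x": 0.004, "y": -0.104, "z": 0, "ax": 0, "ay": 0, "az": 4}
    - {"x": 0.008, "y": -0.156, "z": 0, "ax": 0, "ay": 0, "az": 6}
    - {"x": 0.0145, "y": -0.207, "z": 0, "ax": 0, "ay": 0, "az": 8}

```text
t: 15.92
position: [0.5234, 0.0061, 0.1362]
ee_rot: [[0.99, 0.143, 0.001], [0.143, -0.99, 0.0], [0.001, 0.0, -1.0]]
force: [-1.1, 2.0, 7.6]
width: 0.243
gripper_force: 60.0
```

Request:
drive_tool:
  increments:
    - {"x": 0.0085, "y": -0.052, "z": 0, "ax": 0, "ay": 0, "az": 2}
    - {"x": 0.018, "y": -0.103, "z": 0, "ax": 0, "ay": 0, "az": 4}
    - {"x": 0.018, "y": -0.103, "z": 0, "ax": 0, "ay": 0, "az": 4}

```text
t: 16.3
position: [0.5236, 0.005, 0.1362]
ee_rot: [[0.978, 0.21, 0.001], [0.21, -0.978, -0.0], [0.001, 0.0, -1.0]]
force: [-1.9, 0.7, 5.8]
width: 0.247
gripper_force: 60.0
```

Request:
drive_tool:
  increments:
    - {"x": 0.0125, "y": -0.05, "z": 0, "ax": 0, "ay": 0, "az": 2}
    - {"x": 0.025, "y": -0.101, "z": 0, "ax": 0, "ay": 0, "az": 4}
    - {"x": 0.025, "y": -0.101, "z": 0, "ax": 0, "ay": 0, "az": 4}

```text
t: 16.68
position: [0.5239, 0.0039, 0.1361]
ee_rot: [[0.961, 0.278, 0.001], [0.278, -0.961, -0.0], [0.001, 0.0, -1.0]]
force: [-1.4, 1.8, 7.3]
width: 0.25
gripper_force: 60.0
```

Request:
drive_tool:
  increments:
    - {"x": 0.0155, "y": -0.05, "z": 0, "ax": 0, "ay": 0, "az": 2}
    - {"x": 0.032, "y": -0.099, "z": 0, "ax": 0, "ay": 0, "az": 4}
    - {"x": 0.032, "y": -0.099, "z": 0, "ax": 0, "ay": 0, "az": 4}

```text
t: 17.05
position: [0.5243, 0.0029, 0.136]
ee_rot: [[0.939, 0.344, 0.001], [0.344, -0.939, -0.0], [0.001, 0.001, -1.0]]
force: [-0.1, 2.2, 4.1]
width: 0.243
gripper_force: 60.0
```

Request:
drive_tool:
  increments:
    - {"x": 0.019, "y": -0.048, "z": 0, "ax": 0, "ay": 0, "az": 2}
    - {"x": 0.039, "y": -0.096, "z": 0, "ax": 0, "ay": 0, "az": 4}
    - {"x": 0.039, "y": -0.096, "z": 0, "ax": 0, "ay": 0, "az": 4}

```text
t: 17.42
position: [0.5246, 0.002, 0.1358]
ee_rot: [[0.913, 0.409, 0.001], [0.409, -0.913, -0.0], [0.001, 0.001, -1.0]]
force: [2.1, 0.3, 3.8]
width: 0.245
gripper_force: 60.0
```

Request:
drive_tool:
  increments:
    - {"x": 0.0225, "y": -0.047, "z": 0, "ax": 0, "ay": 0, "az": 2}
    - {"x": 0.0455, "y": -0.0935, "z": 0, "ax": 0, "ay": 0, "az": 4}
    - {"x": 0.0455, "y": -0.0935, "z": 0, "ax": 0, "ay": 0, "az": 4}

```text
t: 17.8
position: [0.5248, 0.0009, 0.1355]
ee_rot: [[0.882, 0.472, 0.0], [0.472, -0.882, -0.0], [-0.0, 0.0, -1.0]]
force: [2.8, -0.8, -0.5]
width: 0.241
gripper_force: 60.0
```

Request:
drive_tool:
  increments:
    - {"x": 0.02, "y": 0.01, "z": -0.05, "ax": 0, "ay": 0, "az": 0}
    - {"x": 0.02, "y": 0.01, "z": -0.1, "ax": 0, "ay": 0, "az": 0}
    - {"x": 0.02, "y": 0.01, "z": -0.1, "ax": 0, "ay": 0, "az": 0}

```text
t: 18.18
position: [0.525, 0.0011, 0.1347]
ee_rot: [[0.882, 0.471, 0.0], [0.471, -0.882, -0.0], [0.0, 0.0, -1.0]]
force: [3.2, -1.4, -0.7]
width: 0.245
gripper_force: 60.0
```

Request:
drive_tool:
  increments:
    - {"x": 0, "y": 0, "z": -0.05, "ax": 0, "ay": 0, "az": 0}
    - {"x": 0, "y": 0, "z": -0.1, "ax": 0, "ay": 0, "az": 0}
    - {"x": 0, "y": 0, "z": -0.15, "ax": 0, "ay": 0, "az": 0}
    - {"x": 0, "y": 0, "z": -0.15, "ax": 0, "ay": 0, "az": 0}

```text
t: 18.68
position: [0.5252, 0.0011, 0.1333]
ee_rot: [[0.882, 0.471, 0.001], [0.471, -0.882, -0.0], [0.001, 0.001, -1.0]]
force: [3.4, -1.3, 1.5]
width: 0.244
gripper_force: 60.0
```

Request:
drive_tool:
  increments:
    - {"x": 0, "y": 0, "z": -0.05, "ax": 0, "ay": 0, "az": 0}
    - {"x": 0, "y": 0, "z": -0.1, "ax": 0, "ay": 0, "az": 0}
    - {"x": 0, "y": 0, "z": -0.1, "ax": 0, "ay": 0, "az": 0}

```text
t: 19.05
position: [0.5252, 0.0011, 0.1324]
ee_rot: [[0.882, 0.471, 0.001], [0.471, -0.882, -0.0], [0.001, 0.001, -1.0]]
force: [4.8, -2.8, 1.7]
width: 0.24
gripper_force: 60.0
```

Request:
drive_tool:
  increments:
    - {"x": 0.04, "y": -0.08, "z": 0, "ax": 0, "ay": 0, "az": 3.5}
    - {"x": 0.04, "y": -0.08, "z": 0, "ax": 0, "ay": 0, "az": 3.5}
    - {"x": 0.04, "y": -0.08, "z": -0.05, "ax": 0, "ay": 0, "az": 3.5}
    - {"x": 0.04, "y": -0.08, "z": -0.1, "ax": 0, "ay": 0, "az": 3.5}
    - {"x": 0.04, "y": -0.08, "z": -0.1, "ax": 0, "ay": 0, "az": 3.5}

```text
t: 19.68
position: [0.5251, 0.0004, 0.131]
ee_rot: [[0.852, 0.524, -0.0], [0.524, -0.852, -0.0], [-0.0, -0.0, -1.0]]
force: [5.6, -1.3, 0.7]
width: 0.247
gripper_force: 60.0
```

Request:
drive_tool:
  increments:
    - {"x": 0, "y": 0, "z": -0.05, "ax": 0, "ay": 0, "az": 0}
    - {"x": 0, "y": 0, "z": -0.1, "ax": 0, "ay": 0, "az": 0}
    - {"x": 0, "y": 0, "z": -0.1, "ax": 0, "ay": 0, "az": 0}

```text
t: 20.05
position: [0.5253, 0.0005, 0.1301]
ee_rot: [[0.851, 0.524, -0.0], [0.524, -0.851, 0.0], [-0.0, -0.0, -1.0]]
force: [4.3, -1.5, -0.5]
width: 0.249
gripper_force: 60.0
```

Request:
drive_tool:
  increments:
    - {"x": 0, "y": 0, "z": -0.05, "ax": 0, "ay": 0, "az": 0}
    - {"x": 0, "y": 0, "z": -0.1, "ax": 0, "ay": 0, "az": 0}
    - {"x": 0, "y": 0, "z": -0.15, "ax": 0, "ay": 0, "az": 0}
    - {"x": 0, "y": 0, "z": -0.15, "ax": 0, "ay": 0, "az": 0}

```text
t: 20.55
position: [0.5255, 0.0006, 0.1287]
ee_rot: [[0.851, 0.524, 0.0], [0.524, -0.851, 0.0], [0.0, 0.0, -1.0]]
force: [4.7, -0.7, 0.9]
width: 0.243
gripper_force: 60.0
```

Request:
drive_tool:
  increments:
    - {"x": 0, "y": 0, "z": -0.05, "ax": 0, "ay": 0, "az": 0}
    - {"x": 0, "y": 0, "z": -0.1, "ax": 0, "ay": 0, "az": 0}
    - {"x": 0, "y": 0, "z": -0.1, "ax": 0, "ay": 0, "az": 0}

```text
t: 20.92
position: [0.525, 0.0004, 0.1275]
ee_rot: [[0.851, 0.524, -0.001], [0.524, -0.851, -0.0], [-0.001, -0.0, -1.0]]
force: [3.3, -1.5, -0.3]
width: 0.246
gripper_force: 60.0
```

Request:
drive_tool:
  increments:
    - {"x": 0, "y": 0, "z": -0.05, "ax": 0, "ay": 0, "az": 0}
    - {"x": 0, "y": 0, "z": -0.1, "ax": 0, "ay": 0, "az": 0}
    - {"x": 0, "y": 0, "z": -0.1, "ax": 0, "ay": 0, "az": 0}

```text
t: 21.3
position: [0.5248, 0.0003, 0.1263]
ee_rot: [[0.851, 0.524, -0.001], [0.524, -0.851, -0.0], [-0.001, -0.0, -1.0]]
force: [2.2, -2.8, -0.9]
width: 0.247
gripper_force: 60.0
```

Request:
drive_tool:
  increments:
    - {"x": 0, "y": 0, "z": -0.05, "ax": 0, "ay": 0, "az": 0}
    - {"x": 0, "y": 0, "z": -0.1, "ax": 0, "ay": 0, "az": 0}
    - {"x": 0, "y": 0, "z": -0.15, "ax": 0, "ay": 0, "az": 0}
    - {"x": 0, "y": 0, "z": -0.15, "ax": 0, "ay": 0, "az": 0}

```text
t: 21.8
position: [0.5252, 0.0005, 0.1251]
ee_rot: [[0.851, 0.524, -0.0], [0.524, -0.851, -0.0], [-0.0, -0.0, -1.0]]
force: [2.5, -3.9, -1.2]
width: 0.248
gripper_force: 60.0
```

Request:
drive_tool:
  increments:
    - {"x": 0, "y": 0, "z": -0.05, "ax": 0, "ay": 0, "az": 0}
    - {"x": 0, "y": 0, "z": -0.1, "ax": 0, "ay": 0, "az": 0}
    - {"x": 0, "y": 0, "z": -0.15, "ax": 0, "ay": 0, "az": 0}
    - {"x": 0, "y": 0, "z": -0.15, "ax": 0, "ay": 0, "az": 0}

```text
t: 22.3
position: [0.5254, 0.0005, 0.1237]
ee_rot: [[0.851, 0.524, 0.0], [0.524, -0.851, 0.0], [0.0, 0.0, -1.0]]
force: [2.4, -2.2, -1.1]
width: 0.238
gripper_force: 60.0
```

```bash
python3 - <<'E'
from h import *
import pickle
s=grab("side",6);t=grab("top",2);pickle.dump((s,t),open("f4.pkl","wb"))
S=env.sense();P=np.array(S["position"]);print(P,S["force"],S["moment"],S["ee_rot"])
o=np.hstack([crop(s,290,195,330,235,10),crop(t,250,130,330,210,5)])
cv2.imwrite("pics/c6.png",o)
E
```

```text
[0.52537637 0.0005316  0.12374659] [ 3.50715487 -2.67170456 -1.30217309] [-0.6117366  -0.63596255 -0.01605086] [[ 8.51474734e-01  5.24395585e-01  2.18453269e-04]
 [ 5.24395583e-01 -8.51474760e-01  7.26635730e-05]
 [ 2.24111902e-04  5.26847329e-05 -9.99999973e-01]]
```

View pics/c6.png

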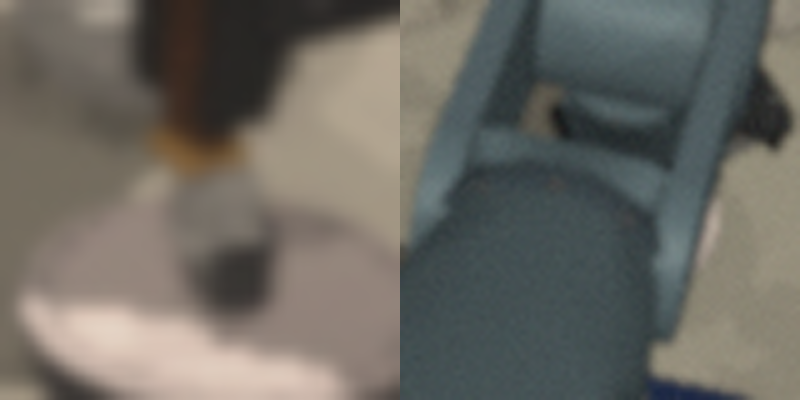

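Request:
drive_tool:
  increments:
    - {"x": 0, "y": 0, "z": -0.05, "ax": 0, "ay": 0, "az": 0}
    - {"x": 0, "y": 0, "z": -0.1, "ax": 0, "ay": 0, "az": 0}
    - {"x": 0, "y": 0, "z": -0.15, "ax": 0, "ay": 0, "az": 0}
    - {"x": 0, "y": 0, "z": -0.15, "ax": 0, "ay": 0, "az": 0}

```text
t: 23.2
position: [0.5252, 0.0004, 0.1221]
ee_rot: [[0.851, 0.524, -0.0], [0.524, -0.851, -0.0], [-0.0, -0.0, -1.0]]
force: [2.2, -2.7, -1.2]
width: 0.244
gripper_force: 60.0
```

Request:
drive_tool:
  increments:
    - {"x": 0, "y": 0, "z": -0.05, "ax": 0, "ay": 0, "az": 0}
    - {"x": 0, "y": 0, "z": -0.1, "ax": 0, "ay": 0, "az": 0}
    - {"x": 0, "y": 0, "z": -0.15, "ax": 0, "ay": 0, "az": 0}
    - {"x": 0, "y": 0, "z": -0.15, "ax": 0, "ay": 0, "az": 0}

```text
t: 23.7
position: [0.5253, 0.0004, 0.1206]
ee_rot: [[0.851, 0.524, -0.0], [0.524, -0.851, -0.0], [-0.0, -0.0, -1.0]]
force: [2.1, -3.2, -0.5]
width: 0.242
gripper_force: 60.0
```

Request:
drive_tool:
  increments:
    - {"x": 0, "y": 0, "z": 0.4, "ax": 0, "ay": 0, "az": 0}
    - {"x": 0, "y": 0, "z": 0.8, "ax": 0, "ay": 0, "az": 0}
    - {"x": 0, "y": 0, "z": 1.2, "ax": 0, "ay": 0, "az": 0}
    - {"x": 0, "y": 0, "z": 1.7, "ax": 0, "ay": 0, "az": 0}
    - {"x": 0, "y": 0, "z": 2.2, "ax": 0, "ay": 0, "az": 0}
    - {"x": 0, "y": 0, "z": 3, "ax": 0, "ay": 0, "az": 0}
    - {"x": 0, "y": 0, "z": 4, "ax": 0, "ay": 0, "az": 0}
    - {"x": 0, "y": 0, "z": 5, "ax": 0, "ay": 0, "az": 0}
    - {"x": 0, "y": 0, "z": 5, "ax": 0, "ay": 0, "az": 0}

```text
t: 24.82
position: [0.526, 0.0004, 0.172]
ee_rot: [[0.851, 0.524, 0.002], [0.524, -0.851, -0.0], [0.002, 0.002, -1.0]]
force: [0.6, -0.1, -0.8]
width: 0.244
gripper_force: 60.0
```

```bash
python3 - <<'E'
from h import *
import pickle
s=grab("side",6);pickle.dump((s,s),open("f5.pkl","wb"))
S=env.sense();P=np.array(S["position"]);print(P,S["force"],S["ee_rot"])
o=crop(s,275,185,345,240,10);o=cv2.convertScaleAbs(o,alpha=1.2,beta=-20)
cv2.imwrite("pics/c7.png",o)
E
```

```text
[0.52500469 0.00054685 0.1702735 ] [-0.39426497  0.12972049 -1.73480958] [[ 8.51460348e-01  5.24418330e-01 -8.31820976e-04]
 [ 5.24418656e-01 -8.51460524e-01  2.22366695e-04]
 [-5.91649553e-04 -6.25558861e-04 -9.99999629e-01]]
```

View pics/c7.png

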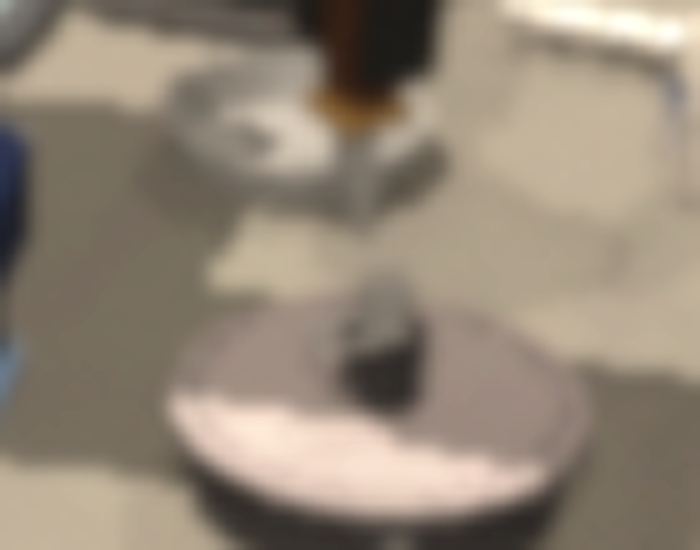

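Request:
drive_tool:
  increments:
    - {"x": 0, "y": -1, "z": 3, "ax": 0, "ay": 0, "az": -5}
    - {"x": 0, "y": -5, "z": 5, "ax": 0, "ay": 0, "az": -14}
    - {"x": -0.5, "y": -10, "z": 5.5, "ax": 0, "ay": 0, "az": -24}
    - {"x": -1, "y": -15, "z": 5.5, "ax": 0, "ay": 0, "az": -34}
    - {"x": -1.2, "y": -19, "z": 5.5, "ax": 0, "ay": 0, "az": -44.4}
    - {"x": -1.27, "y": -21.9, "z": 5.5, "ax": 0, "ay": 0, "az": -44.4}
    - {"x": -1.27, "y": -21.95, "z": 5.5, "ax": 0, "ay": 0, "az": -44.4}
    - {"x": -1.27, "y": -21.95, "z": 5.5, "ax": 0, "ay": 0, "az": -44.4}

```text
t: 26.12
position: [0.5124, -0.2184, 0.2253]
ee_rot: [[0.975, -0.221, -0.001], [-0.221, -0.975, 0.001], [-0.001, -0.001, -1.0]]
force: [-0.2, 0.3, -0.5]
width: 0.244
gripper_force: 60.0
```

```bash
python3 - <<'E'
from h import *
import pickle
s=grab("side",6);t=grab("top",8);pickle.dump((s,t),open("f6.pkl","wb"))
S=env.sense();P=np.array(S["position"]);print(P,S["force"],S["ee_rot"])
np.set_printoptions(linewidth=200)
s2,t2=pickle.load(open("f2.pkl","rb"))
g=lambda f:cv2.cvtColor(f["img"],cv2.COLOR_BGR2GRAY)
A=[.5379,.0082]
print(proj(t,[*A,.0575]),proj(t,[*A,.075]),proj(t,[*A,.034]),proj(s,[*A,.0575]))
print("top now");print(g(t)[160:186,280:310]);d=g(t).astype(int)-g(t2);print("diff");print(d[160:186,280:310])
o=np.hstack([crop(s,295,203,327,240,12),crop(t,278,153,310,190,12)]);cv2.imwrite("pics/c8.png",o)
E
```

```text
[ 0.51260752 -0.21900673  0.22575794] [-0.09487556 -0.18170507 -0.04002762] [[ 9.75268564e-01 -2.21023134e-01  5.02039279e-05]
 [-2.21023133e-01 -9.75268565e-01 -3.68984589e-05]
 [ 5.71177258e-05  2.48896776e-05 -9.99999998e-01]]
[294.64860054 170.15797339] [294.61113744 168.60703019] [294.69737152 172.17705411] [312.29271202 217.42503237]
top now
[[122 131 140 148 156 161 163 166 169 174 176 177 177 177 177 179 178 174 160 140 121 112 108 108 103 100 102 102  97  93]
 [130 139 147 151 154 160 164 164 166 167 170 170 171 174 176 176 172 160 141 123 113 110 108 109 106 104 102 104 101  97]
 [139 145 146 152 158 161 163 164 162 164 165 164 165 170 175 172 160 141 123 111 109 108 109 110 109 106 102 101 102 100]
 [148 147 149 156 162 165 162 164 164 164 163 164 164 167 168 157 138 122 108 104 103 104 107 107 108 107 103 100 100 103]
 [152 151 155 161 163 164 164 162 164 161 163 163 164 161 151 134 116 104  99  97  97 100  99 101 101 102  99  99 100 103]
 [157 157 161 164 165 164 162 163 163 162 163 163 159 148 129 110  98  95  95  93  94  95  95  95  94  94  94  96  97 100]
 [158 161 16
[... 4952 characters left out ...]
 -1   0   0   1   1   0  -1   1   0   0   0  -2  -2  -3  -5  -4  -4  -1  -2  -3   2]
 [  1   0   1   3   0  -2   0   1  -2   0   0   0   0   0   0   0   0   1  -2  -1  -4  -5  -5  -6  -6  -6  -3  -2   0  -1]
 [  1   2   0  -1   0  -1   1   0   1   0   0  -1   2   1   0   0   1  -2   1  -3  -3  -4  -4  -4  -3  -3  -2   0  -1   0]
 [  0   2  -1  -1  -2  -1  -1  -1   0  -1  -2  -1  -1   2   0   2  -3  -1  -1  -1  -2   0  -1  -3  -1   1   2   2  -1  -2]
 [  0   1   0   1  -2   0   2   0   1  -1   0   0   1   1   1   2   2  -1   0   0  -3  -4  -2  -3  -2   2   2  -1  -2  -2]
 [ -1  -1   0   1   0  -2   0  -1   1   1   0   2   1   0   0   0   1   2   0  -2  -3  -3  -4  -4  -2   0   1   0   0  -2]]
```

```bash
python3 - <<'E'
from h import *
import pickle
s,t=pickle.load(open("f6.pkl","rb"));s2,t2=pickle.load(open("f2.pkl","rb"));s5,_=pickle.load(open("f5.pkl","rb"));s1,_=pickle.load(open("f1.pkl","rb"))
def cr(im,b,size):
    c=im[b[1]:b[3],b[0]:b[2]].astype(float);c=(c-c.min((0,1)))/(np.ptp(c,axis=(0,1))+1e-6)*255
    return cv2.resize(c.astype(np.uint8),size,interpolation=cv2.INTER_CUBIC)
bt=(280,160,310,190)
e=lambda im:np.clip((im.astype(float)-60)*4,0,255)
d=np.clip(128+(t["img"].astype(float)-t2["img"])*8,0,255)
bs=(296,205,328,229)
a=np.hstack([cr(e(t2["img"]),bt,(266,300)),cr(e(t["img"]),bt,(266,300)),cr(d,bt,(266,300))])
b=np.hstack([cv2.resize(np.clip((x["img"].astype(float)-40)*1.6,0,255).astype(np.uint8)[bs[1]:bs[3],bs[0]:bs[2]],(266,300),interpolation=cv2.INTER_CUBIC) for x in (s1,s5,s)])
cv2.imwrite("pics/c9.png",np.vstack([a,b]))
E
```

```text
(no output)
```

View pics/c9.png

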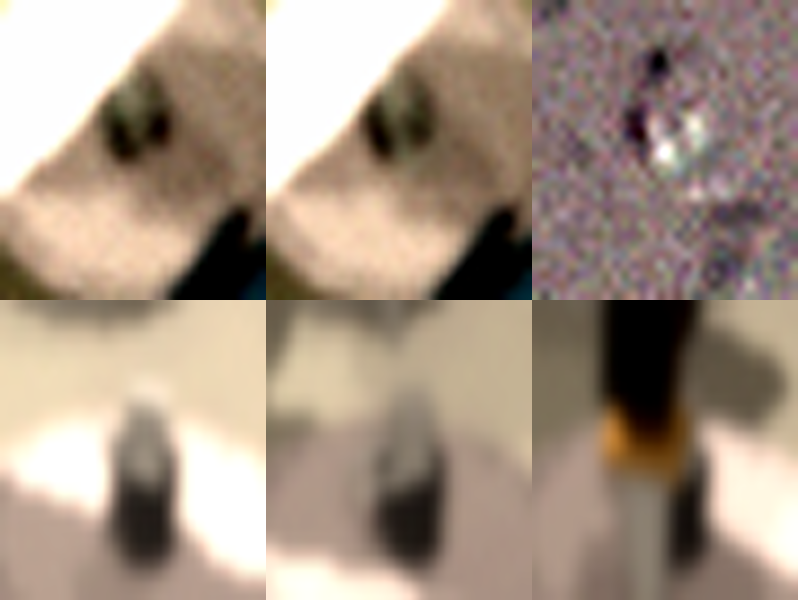

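```bash
python3 - <<'E'
from h import *
import pickle
s,t=pickle.load(open("f6.pkl","rb"));s2,t2=pickle.load(open("f2.pkl","rb"))
np.set_printoptions(linewidth=220)
g=lambda f:cv2.cvtColor(f["img"],cv2.COLOR_BGR2GRAY).astype(int)
d=g(s)-g(s2);print(d[206:236,296:324])
b=cv2.GaussianBlur(abs(d).astype(np.float32),(0,0),1)[150:300,220:400]
n,l,st,c=cv2.connectedComponentsWithStats((b>6).astype(np.uint8));print([(x[4],(y+[220,150]).round(1)) for x,y in zip(st[1:],c[1:])])
d=g(t)-g(t2);b=cv2.GaussianBlur(abs(d).astype(np.float32),(0,0),1)[130:260,230:400]
n,l,st,c=cv2.connectedComponentsWithStats((b>4).astype(np.uint8));print([(x[4],(y+[230,130]).round(1)) for x,y in zip(st[1:],c[1:])])
print(proj(t,[.5379,.0082,.06]))
E
```

```text
[[ -1   0   0   0   0   1   3   9   6   1  -1  -1   0   1   0   0   1  -2  -7  -7  -1   1  -1  -1   0   0   0   0]
 [  0   0   0   1   0  -1   3   9   7   2  -2   0   0   0   0  -1  -1  -4  -9  -8  -3   0   0  -1  -1   0   1   0]
 [  0   0   1   0   1   1   4   9   7   1  -1  -1  -1  -1   0  -1  -2  -5  -7  -5  -1   0   1   0   1   0   0  -1]
 [  1   0   1   1   0   0   4   9   7   1  -2   0   0   0   0  -1  -4  -4  -2  -1   0   0   0   0   0   0   0  -3]
 [  1   1   0   0   0   1   4   8   7   1  -1  -1   0   0   0  -1  -4  -5  -2   0   0   1   0   0   0  -1   0  -2]
 [  0   1   0   0   0   0   4   7   5  -1  -2  -1   0   0   0  -1  -5  -7  -2   1   1   0   1   0   0   0   0   0]
 [  1  -1  -1   0  -1   1   3   3   2  -4  -6  -4  -1   0  -2  -2  -7  -8  -2   1   0   0   1   1   0  -1   0  -1]
 [  0   0   0   0   1   0   2   3   2   0  -2  -5  -3  -3  -3  -5  -9  -7  -2   1   0   1   0   0   0   0   0   0]
 [  1   0   0   1   0   1   1   1   2   6   5  -2  -5  -4  -5  -8  -8  -5  -2   0   2   3   1   1   0  -1   0  -1]
 [  0   0  -1   0  -1   1   1   0   3  10  10   4  -3  -5  -7  -8
[... 2936 characters left out ...]
7), array([368.9, 131.6])), (np.int32(13), array([348.1, 133.2])), (np.int32(6), array([341. , 134.5])), (np.int32(8), array([361.9, 136.9])), (np.int32(18), array([362.3, 142.1])), (np.int32(1), array([398., 142.])), (np.int32(6), array([316.2, 147.8])), (np.int32(5), array([340.8, 153.4])), (np.int32(35), array([392.3, 157.5])), (np.int32(21), array([382.9, 160. ])), (np.int32(11), array([293.5, 166.2])), (np.int32(7), array([398.6, 170.7])), (np.int32(35), array([294.1, 173.1])), (np.int32(3), array([303., 181.])), (np.int32(1), array([301., 186.])), (np.int32(1), array([382., 192.])), (np.int32(10), array([271. , 221.2])), (np.int32(5), array([338.2, 258.2]))]
[294.64330965 169.93893489]
```

```bash
python3 - <<'E'
from h import *
import pickle
s,t=pickle.load(open("f6.pkl","rb"));s2,t2=pickle.load(open("f2.pkl","rb"));s5,_=pickle.load(open("f5.pkl","rb"));s1,_=pickle.load(open("f1.pkl","rb"));s4,_=pickle.load(open("f4.pkl","rb"));s3,_=pickle.load(open("f3.pkl","rb"))
np.set_printoptions(linewidth=220)
def rg(f):
    i=cv2.GaussianBlur(f["img"],(0,0),.6).astype(float); return (100*(i[...,2]-i[...,1])/(i.sum(2))*3).astype(int)
def gr(f): return cv2.cvtColor(f["img"],cv2.COLOR_BGR2GRAY).astype(int)
print("top after");print(rg(t)[162:184,284:306]);print("top before");print(rg(t2)[162:184,284:306])
print("s3 (arm near, before)");print(gr(s3)[208:230,298:324]);print("s5 after");print(gr(s5)[208:230,298:324])
print("rg s3");print(rg(s3)[208:230,298:324]);print("rg s5");print(rg(s5)[208:230,298:324])
E
```

```text
top after
[[ 8  8  8  8  7  8  7  8  8  8  8  8  8  8  8  8  8  6  7  7  8  7]
 [ 8  8  8  8  8  8  7  8  8  7  8  7  8  7  8  8  7  6  7  7  7  7]
 [ 8  8  8  8  8  8  8  8  8  8  7  8  7  7  8  7  7  7  7  8  7  8]
 [ 8  8  8  8  8  8  8  8  7  8  7  7  9  8  7  7  7  7  7  7  7  7]
 [ 8  8  8  8  8  8  8  8  8  8  7  7  7  6  7  7  7  7  6  6  6  7]
 [ 8  8  8  8  8  8  8  8  7  6  6  5  5  7  6  7  7  6  7  7  6  7]
 [ 8  8  8  8  8  8  8  8  7  4  4  4  6  4  7  7  7  6  7  7  8  6]
 [ 8  8  8  8  8  8  7  7  5  3  2  4  3  5  6  6  7  7  6  6  7  6]
 [ 8  8  8  8  8  8  6  6  5  2  1  2  2  4  6  7  6  7  7  6  6  7]
 [ 8  8  8  9  8  8  7  6  4  1  2  2  1  2  5  6  6  6  6  6  6  6]
 [ 8  8  8  8  9  9  7  6  4  2  2  2  2  2  5  5  7  6  6  6  6  7]
 [ 8  8  8  7  8  8  7  6  6  4  2  2  2  4  4  4  5  7  8  8  7  6]
 [ 8  7  8  8  7  8  7  7  5  4  2  2  4  5  5  6  7  7  8  8  6  6]
 [ 8  8  7  8  8  7  8  9  7  6  5  3  3  4  4  6  5  7  7  7  7  7]
 [ 8  8  8  8  8  8  8  8  8  7  5  4  4  4  5  5  7  8  8  7  8  6]
 [ 7  8  7  8  8  8  7  8  7  7  7  5  5  5  5  7  6  8
[... 9577 characters left out ...]
 9  9  8  8  7  6  6  7  8  8 10 10 10 11 11 11 10]
 [11 10 10 10 10 10 11 11 11 10 11 10  8  8  7  7  5  6  7  9 10 11 11 11 11 10]
 [10 10 10 10 10 10 10 11 11 10 11 10  9  7  6  5  7  8 10  9 11 11 11 11 11 11]
 [10 10 10 10 10 11 10 10 11 11 10 10  9  8  7  8  8  9  9 11 10 11 11 11 11 11]
 [11 10 10 10 10 11 11 10 10 10 10 10 10  9  9  9  9 11 11 11 11 12 11 11 11 11]
 [10 10 10 10 10 10 10 10 11 10 10 11 11 10 11 10 10 10 11 11 11 12 11 11 11 11]
 [ 9  9  9  8  9  9 10 10 11 11 10 11 10 11 10 11 11 11 10 11 11 11 11 11 12 11]
 [ 9  9  8  8  9  9  9  9 10 10 10 10 10 11 11 11 11 11 10 11 11 10 11 11 11 11]
 [11  9  9  8  8  9  9  9 10 10 11 11 10 10 10 11 11 11 10 11 10 10 10 11 10 10]]
```

Request:
drive_tool:
  increments:
    - {"x": 0, "y": 0, "z": -4, "ax": 0, "ay": 0, "az": 0}
    - {"x": 0, "y": 0, "z": -8, "ax": 0, "ay": 0, "az": 0}
    - {"x": 0, "y": 0, "z": -11, "ax": 0, "ay": 0, "az": 0}
    - {"x": 0, "y": 0, "z": -12.5, "ax": 0, "ay": 0, "az": 0}
    - {"x": 0, "y": 0, "z": -13.3, "ax": 0, "ay": 0, "az": 0}
    - {"x": 0, "y": 0, "z": -13.7, "ax": 0, "ay": 0, "az": 0}
    - {"x": 0, "y": 0, "z": -13.8, "ax": 0, "ay": 0, "az": 0}
    - {"x": 0, "y": 0, "z": -13.8, "ax": 0, "ay": 0, "az": 0}

```text
t: 27.82
position: [0.513, -0.2193, 0.0885]
ee_rot: [[0.975, -0.221, 0.001], [-0.221, -0.975, -0.001], [0.001, 0.0, -1.0]]
force: [0.4, -0.4, -0.7]
width: 0.245
gripper_force: 60.0
```

Request:
drive_tool:
  increments:
    - {"x": 0, "y": 0, "z": -0.08, "ax": 0, "ay": 0, "az": 0}
    - {"x": 0, "y": 0, "z": -0.1, "ax": 0, "ay": 0, "az": 0}
    - {"x": 0, "y": 0, "z": -0.1, "ax": 0, "ay": 0, "az": 0}

```text
t: 28.2
position: [0.5129, -0.2192, 0.0872]
ee_rot: [[0.975, -0.221, 0.001], [-0.221, -0.975, -0.0], [0.001, 0.0, -1.0]]
force: [-1.0, 0.4, 2.9]
width: 0.245
gripper_force: 60.0
```

Request:
drive_tool:
  increments:
    - {"x": 0, "y": 0, "z": 0, "ax": 0, "ay": 0, "az": 0}
    - {"x": 0, "y": 0, "z": 0, "ax": 0, "ay": 0, "az": 0}
    - {"x": 0, "y": 0, "z": 0, "ax": 0, "ay": 0, "az": 0}
    - {"x": 0, "y": 0, "z": 0, "ax": 0, "ay": 0, "az": 0}
  gripper: 5

```text
t: 28.7
position: [0.5126, -0.219, 0.0866]
ee_rot: [[0.975, -0.221, -0.0], [-0.221, -0.975, 0.0], [-0.0, -0.0, -1.0]]
force: [0.0, -0.4, -0.1]
width: 0.571
gripper_force: 0.0
```

Request:
drive_tool:
  increments:
    - {"x": 0, "y": 0, "z": 3, "ax": 0, "ay": 0, "az": 0}
    - {"x": 0, "y": 0, "z": 8, "ax": 0, "ay": 0, "az": 0}
    - {"x": -2, "y": 0, "z": 14, "ax": 0, "ay": 0, "az": 0}
    - {"x": -6, "y": -3, "z": 17, "ax": 0, "ay": 0, "az": 0}
    - {"x": -10, "y": -6, "z": 17, "ax": 0, "ay": 0, "az": 0}
    - {"x": -10, "y": -6, "z": 17, "ax": 0, "ay": 0, "az": 0}
    - {"x": -10, "y": -6, "z": 17, "ax": 0, "ay": 0, "az": 0}

```text
t: 29.58
position: [0.4127, -0.2789, 0.2566]
ee_rot: [[0.975, -0.222, 0.0], [-0.222, -0.975, 0.0], [0.0, -0.0, -1.0]]
force: [0.7, 0.1, -0.7]
width: 0.569
gripper_force: 0.0
```

```bash
python3 - <<'E'
from h import *
import pickle
s=grab("side",10);t=grab("top",12);pickle.dump((s,t),open("f7.pkl","wb"))
S=env.sense();print(S["t"],S["position"],S["force"])
np.set_printoptions(linewidth=220)
def rg(f):
    i=cv2.GaussianBlur(f["img"],(0,0),.6).astype(float); return (100*(i[...,2]-i[...,1])/(i.sum(2))*3).round().astype(int)
def gr(f): return cv2.cvtColor(f["img"],cv2.COLOR_BGR2GRAY).astype(int)
print(rg(t)[160:186,284:306]);print(gr(t)[160:186,284:306]);print(rg(s)[208:230,298:322]);print(gr(s)[208:230,298:322])
h=cv2.cvtColor(s["img"],cv2.COLOR_BGR2HSV)[225:262,295:325];m=cv2.inRange(h,(14,130,150),(28,255,255))
n,l,st,c=cv2.connectedComponentsWithStats(m);print("cap",[(x[4],y+[295,225]) for x,y in zip(st[1:],c[1:])])
E
```

```text
30.675 [ 0.41256561 -0.27905811  0.25671612] [-0.23609122 -0.04174374  0.07558125]
[[8 8 8 8 8 8 8 8 9 9 8 8 8 8 8 8 8 8 8 8 8 8]
 [8 8 8 8 8 8 8 8 9 8 8 9 8 8 8 8 8 8 7 8 8 8]
 [8 8 8 8 8 8 8 8 8 8 8 8 8 8 8 8 8 8 8 8 8 8]
 [8 8 8 8 8 8 8 8 8 8 9 8 8 8 8 8 8 8 7 8 7 8]
 [8 8 8 8 8 8 8 8 8 8 8 8 8 8 8 8 8 8 8 7 8 8]
 [8 8 8 8 8 8 8 8 8 8 8 9 8 8 8 8 8 8 7 7 7 8]
 [9 9 9 8 8 8 8 8 7 7 7 7 7 8 8 8 8 8 8 8 8 8]
 [8 9 8 8 8 8 8 8 7 6 5 5 6 8 7 8 8 8 8 8 7 8]
 [8 8 8 8 8 8 8 7 5 4 4 3 5 6 7 8 8 8 8 8 8 8]
 [8 9 9 8 8 8 8 6 4 3 3 3 3 4 7 8 8 8 8 8 8 8]
 [8 8 8 9 8 8 8 5 3 3 3 3 3 4 6 7 8 8 8 8 8 8]
 [8 8 8 9 8 8 8 6 3 3 3 3 2 3 6 7 8 8 8 7 7 8]
 [8 8 8 8 8 8 8 7 5 3 2 2 3 3 5 7 7 8 7 7 8 8]
 [9 8 8 9 8 8 8 7 5 3 3 2 3 3 5 6 8 8 8 8 7 8]
 [8 8 8 8 8 8 7 8 7 4 3 3 4 4 4 4 7 8 8 8 7 7]
 [8 8 8 9 8 8 8 8 7 6 3 3 4 4 4 5 7 8 8 7 7 7]
 [8 8 8 8 8 8 8 8 8 7 6 4 4 5 4 5 6 7 7 8 8 8]
 [8 8 9 8 8 8 8 8 8 8 7 7 5 6 6 6 7 7 7 9 8 8]
 [9 8 9 8 8 8 8 8 8 8 8 8 7 7 8 7 7 7 7 7 9 8]
 [9 8 8 8 8 8 8 8 8 8 8 8 8 8 8 8 7 7 7 7 8 8]
 [9 8 8 8 8 8 8 8 7 8 8 8 7 8 8 7 7 7 8 8 8 8]
 [8 8 8 8 8 8 8 8 8 8 8 9 8 8 
[... 5746 characters left out ...]
 194 165 120  83  64  56  55  54  58  83 123 158 182 197 206]
 [134 135 135 137 144 154 168 186 198 192 165 126  95  75  62  58  58  62  83 114 141 159 177 198]
 [135 135 134 135 135 138 145 161 176 178 160 133 114  99  88  82  83  90 108 133 154 166 179 198]
 [134 134 135 134 134 133 134 139 147 152 151 141 138 139 135 133 134 141 153 168 184 193 198 205]
 [133 134 134 134 131 129 129 129 129 131 134 139 154 169 177 179 182 186 191 196 203 206 207 208]
 [129 132 134 133 130 128 128 127 125 123 124 130 146 167 184 194 200 204 205 206 207 208 208 208]
 [123 127 131 132 131 129 128 126 124 122 122 123 132 149 169 185 197 204 206 207 207 207 207 207]]
cap [(np.int32(10), array([308.5, 238.2]))]
```

```bash
python3 - <<'E'
from h import *
import pickle
np.set_printoptions(precision=4,suppress=True)
s,t=pickle.load(open("f7.pkl","rb"));s5,_=pickle.load(open("f5.pkl","rb"))
A=np.array([.5379,.0082,0])
def rg(f):
    i=cv2.GaussianBlur(f["img"],(0,0),.7).astype(float); return 300*(i[...,2]-i[...,1])/(i.sum(2))
print(tri(s,(305.5,219),t,(297.3,176.5)))
# sample candidates: along direction yaw a, at dist r, height z: chroma in both
for z in(.04,.05,.06,.066):
    for a in(3.2,3.45,3.7,3.95,4.2):
        o=[]
        for r in(.010,.014,.018,.022,.026,.030):
            P=A+[r*np.cos(a),r*np.sin(a),z];u=proj(t,P);v=proj(s5,P)
            S=lambda im,p:float(cv2.remap(im.astype(np.float32),np.float32([[p[0]]]),np.float32([[p[1]]]),1)[0,0])
            o.append(f"{S(rg(t),u):.1f}/{S(rg(s5),v):.1f}")
        print(z,a,o)
E
```

```text
(array([ 0.5166, -0.001 ,  0.0562]), np.float64(0.0010214379458387826))
0.04 3.2 ['3.0/10.6', '4.2/11.1', '5.8/11.2', '7.4/10.9', '8.2/11.1', '8.3/11.0']
0.04 3.45 ['3.4/10.3', '4.1/11.1', '4.6/11.3', '5.9/11.3', '7.6/11.1', '7.8/11.1']
0.04 3.7 ['4.0/10.0', '4.4/10.8', '4.6/11.0', '6.1/11.3', '7.3/11.3', '8.0/11.1']
0.04 3.95 ['3.8/9.6', '4.4/10.8', '4.8/10.5', '5.5/10.9', '6.8/11.2', '7.0/11.2']
0.04 4.2 ['3.5/9.2', '4.5/10.0', '5.2/10.7', '6.5/10.9', '8.1/10.9', '8.1/11.0']
0.05 3.2 ['2.4/7.7', '3.3/8.4', '4.5/8.9', '6.2/10.0', '7.7/10.5', '8.3/10.7']
0.05 3.45 ['3.0/7.8', '4.0/8.7', '4.1/9.3', '4.8/10.1', '6.0/10.8', '8.0/10.7']
0.05 3.7 ['3.5/8.0', '4.1/8.7', '4.4/9.7', '5.3/10.4', '6.6/10.7', '7.8/11.1']
0.05 3.95 ['3.3/8.0', '4.0/8.9', '4.7/10.3', '5.4/11.1', '6.1/11.1', '6.8/11.3']
0.05 4.2 ['3.6/7.7', '4.5/8.2', '5.7/9.7', '6.6/10.4', '8.0/11.0', '8.4/10.8']
0.06 3.2 ['2.5/8.0', '2.4/8.0', '3.6/9.5', '4.9/10.5', '6.6/11.0', '7.9/10.9']
0.06 3.45 ['2.9/7.7', '3.6/7.5', '4.3/8.8', '4.1/9.7', '5.0/10.8', '6.5/11.0']
0.06 3.7 ['2.9/7.3', '3.6/7.7', '4.3/8.5', '4.6/8.8', '5.7/9.6', '7.1/10.4']
0.06 3.95 ['3.0/6.8', '3.9/7.2', '4.6/7.6', '5.3/8.2', '6.2/8.9', '7.9/9.6']
0.06 4.2 ['3.6/6.6', '5.5/6.8', '6.4/7.2', '7.2/7.7', '7.8/8.5', '8.2/9.2']
0.066 3.2 ['2.8/8.6', '2.4/9.2', '3.0/10.1', '4.2/9.9', '5.9/9.8', '7.6/9.7']
0.066 3.45 ['2.8/8.4', '3.4/8.8', '4.1/10.0', '4.3/10.5', '4.6/10.9', '5.9/11.0']
0.066 3.7 ['2.6/8.0', '3.3/8.3', '4.1/8.7', '4.4/9.5', '5.2/10.2', '6.5/10.9']
0.066 3.95 ['2.9/7.3', '4.2/7.9', '4.6/7.6', '5.4/8.0', '6.4/8.8', '8.0/9.1']
0.066 4.2 ['3.6/6.3', '5.8/7.1', '6.8/7.2', '7.4/7.2', '7.7/7.6', '8.0/7.8']
```

Request:
drive_tool:
  increments:
    - {"x": 1.5, "y": 5, "z": 0, "ax": 0, "ay": 0, "az": 8}
    - {"x": 3.5, "y": 10, "z": 0, "ax": 0, "ay": 0, "az": 16}
    - {"x": 5.5, "y": 15, "z": 0, "ax": 0, "ay": 0, "az": 24}
    - {"x": 7.5, "y": 20, "z": -1, "ax": 0, "ay": 0, "az": 32}
    - {"x": 9.5, "y": 24.5, "z": -4, "ax": 0, "ay": 0, "az": 40}
    - {"x": 10.96, "y": 27.5, "z": -8, "ax": 0, "ay": 0, "az": 41.9}
    - {"x": 10.96, "y": 27.85, "z": -12, "ax": 0, "ay": 0, "az": 41.9}
    - {"x": 10.96, "y": 27.85, "z": -14, "ax": 0, "ay": 0, "az": 41.9}
    - {"x": 10.96, "y": 27.85, "z": -14, "ax": 0, "ay": 0, "az": 41.9}
  gripper: 4.2
  squeeze: 10

```text
t: 31.8
position: [0.5209, -0.0001, 0.115]
ee_rot: [[0.873, 0.487, -0.004], [0.487, -0.873, 0.001], [-0.003, -0.003, -1.0]]
force: [1.1, 0.5, -0.4]
width: 0.48
gripper_force: 0.0
```

Request:
drive_tool:
  increments:
    - {"x": 0, "y": 0, "z": -1.5, "ax": 0, "ay": 0, "az": 0}
    - {"x": 0, "y": 0, "z": -3, "ax": 0, "ay": 0, "az": 0}
    - {"x": 0, "y": 0, "z": -4, "ax": 0, "ay": 0, "az": 0}
    - {"x": 0, "y": 0, "z": -4.75, "ax": 0, "ay": 0, "az": 0}
    - {"x": 0, "y": 0, "z": -4.75, "ax": 0, "ay": 0, "az": 0}

```text
t: 32.42
position: [0.5218, -0.0005, 0.0686]
ee_rot: [[0.874, 0.487, -0.001], [0.487, -0.874, 0.0], [-0.001, -0.001, -1.0]]
force: [0.1, 0.8, 0.4]
width: 0.473
gripper_force: 0.0
```

Close gently.

Request:
drive_tool:
  increments:
    - {"x": 0, "y": 0, "z": 0, "ax": 0, "ay": 0, "az": 0}
    - {"x": 0, "y": 0, "z": 0, "ax": 0, "ay": 0, "az": 0}
    - {"x": 0, "y": 0, "z": 0, "ax": 0, "ay": 0, "az": 0}
    - {"x": 0, "y": 0, "z": 0, "ax": 0, "ay": 0, "az": 0}
    - {"x": 0, "y": 0, "z": 0, "ax": 0, "ay": 0, "az": 0}
  gripper: 0.6
  squeeze: 8

```text
t: 33.05
position: [0.5224, -0.0006, 0.0694]
ee_rot: [[0.874, 0.487, 0.0], [0.487, -0.874, -0.0], [0.0, 0.0, -1.0]]
force: [0.1, -1.0, 1.3]
width: 0.206
gripper_force: 8.2
```

Request:
drive_tool:
  increments:
    - {"x": -0.09, "y": -0.05, "z": 0, "ax": 0, "ay": 0, "az": 0}
    - {"x": -0.17, "y": -0.1, "z": 0, "ax": 0, "ay": 0, "az": 0}
    - {"x": -0.17, "y": -0.1, "z": 0, "ax": 0, "ay": 0, "az": 0}

```text
t: 33.42
position: [0.5203, -0.0015, 0.0691]
ee_rot: [[0.874, 0.487, -0.0], [0.487, -0.874, 0.0], [-0.0, -0.0, -1.0]]
force: [0.0, -0.4, -0.3]
width: 0.203
gripper_force: 8.0
```

Request:
drive_tool:
  increments:
    - {"x": -0.35, "y": -0.2, "z": 0, "ax": 0, "ay": 0, "az": 0}
    - {"x": -0.8, "y": -0.45, "z": 0, "ax": 0, "ay": 0, "az": 0}
    - {"x": -1.4, "y": -0.78, "z": 0, "ax": 0, "ay": 0, "az": 0}
    - {"x": -1.75, "y": -0.98, "z": 0, "ax": 0, "ay": 0, "az": 0}
    - {"x": -1.75, "y": -0.98, "z": 0, "ax": 0, "ay": 0, "az": 0}

```text
t: 34.05
position: [0.5027, -0.0115, 0.0692]
ee_rot: [[0.874, 0.486, -0.0], [0.486, -0.874, 0.0], [-0.0, -0.0, -1.0]]
force: [-0.0, -0.2, 0.0]
width: 0.2
gripper_force: 8.0
```

Request:
drive_tool:
  increments:
    - {"x": 0, "y": 0, "z": 1, "ax": 0, "ay": 0, "az": 0}
    - {"x": 0, "y": 0, "z": 4, "ax": 0, "ay": 0, "az": 0}
    - {"x": 0, "y": 0, "z": 8, "ax": 0, "ay": 0, "az": 0}
    - {"x": 0, "y": 0, "z": 8, "ax": 0, "ay": 0, "az": 0}

```text
t: 34.55
position: [0.5057, -0.0118, 0.1532]
ee_rot: [[0.873, 0.487, 0.007], [0.487, -0.873, -0.002], [0.006, 0.005, -1.0]]
force: [-1.0, -0.8, -0.1]
width: 0.203
gripper_force: 8.0
```

```bash
python3 - <<'E'
from h import *
import pickle
np.set_printoptions(precision=4,suppress=True,linewidth=220)
s=grab("side",6);t=grab("top",4);pickle.dump((s,t),open("f8.pkl","wb"))
S=env.sense();P=np.array(S["position"]);print(P,S["width"],S["gripper_force"],S["t"])
# dish ellipse from earlier frames (f0): rim bright region
s0,t0=pickle.load(open("f7.pkl","rb"))
T=t0["img"][150:215,205:262];
print(proj(s,P+[0,0,-.012]))
def gr(f): return cv2.cvtColor(f["img"],cv2.COLOR_BGR2GRAY).astype(int)
u=proj(s,P+[0,0,-.019]).astype(int);print(u);print(gr(s)[u[1]-10:u[1]+8,u[0]-14:u[0]+15])
C=np.array([.517,.224,.02])
x=[]
for nm,f in(("top",t0),("side",s0)):
    pts=[]
    for a in np.linspace(0,2*np.pi,72,endpoint=False):
        d=np.array([np.cos(a),np.sin(a),0]);L=np.linspace(.035,.065,120)
        q=np.array([proj(f,C+l*d) for l in L]).astype(np.float32)
        g=cv2.remap(cv2.GaussianBlur(f["img"],(0,0),.8),q[None,:,0],q[None,:,1],1)[0].astype(float)
        e=np.abs(np.gradient(g,axis=0)).sum(1);i=e.argmax();pts.append((C+L[i]*d)[:2])
    pts=np.array(pts);w=np.ones(len(pts),bool)
    for _ in range(8):
        A=np.c_[2*pts,np.ones(len(pts))][w];c=np.linalg.lstsq(A,(pts[w]**2).sum(1),rcond=None)[0]
        r=np.sqrt(c[2]+c[:2]@c[:2]);e=abs(np.linalg.norm(pts-c[:2],axis=1)-r);w=e<max(.002,np.median(e))
    print(nm,c[:2],r,w.sum())
E
```

```text
[ 0.5027 -0.0112  0.1486] 0.20847751892872404 7.974078794941306 35.05
[302.1674 196.7476]
[302 198]
[[149 142 128 119 116 115 113 101  79  55  41  38  37  38  37  38  38  39  39  40  41  42  42  45  49  50  47  42  41]
 [164 162 156 151 150 149 144 126  95  62  43  38  37  38  38  38  39  40  39  41  43  43  43  44  48  49  46  44  46]
 [167 167 166 166 164 163 159 140 104  66  44  39  37  38  38  39  40  39  40  42  44  45  44  44  48  52  54  57  62]
 [167 167 167 164 160 156 151 134  99  63  43  40  38  39  37  39  39  40  40  42  44  44  46  54  65  75  82  89  96]
 [168 167 165 157 144 134 127 114  88  59  43  39  40  38  39  38  39  41  40  41  42  44  58  79  99 111 120 127 131]
 [166 165 158 143 125 114 111 102  82  57  43  40  40  42  41  42  40  40  40  40  42  51  78 108 130 141 148 153 155]
 [161 157 146 129 114 107 106 100  82  60  45  43  48  52  51  45  42  41  40  40  43  59  94 128 147 155 159 161 164]
 [142 137 129 117 109 106 105 100  84  64  50  52  64  71  62  50  43  41  40  40  45  66 104 138 155 161 163 162 164]
 [114 112 108 106 106 106 106 103  91  72  59  6
[... 529 characters left out ...]
 160 144 127 112]
 [ 98  95  93  92  90  90  93  97 100 105 111 117 119 111  94  78  72  76  86  97 115 135 146 147 141 130 116 103  98]
 [101  97  96  94  92  90  89  94  97 100 104 108 109 105  97  90  89  94 101 106 112 119 121 117 111 103  95  93  94]
 [103  98  97  96  94  90  88  89  92  95  97  99  99 100  99  98  97  99 102 102 103 103 101  98  96  92  87  89  96]
 [104 101  98  97  94  90  86  85  87  89  92  95  98 101 101 100  98  98  99  98  98  97  94  92  89  87  88  94 106]
 [106 103 100  99  95  91  86  84  84  86  89  97 104 106 104 100  99  98  98  97  95  93  92  91  89  93 102 112 122]]
top [0.5142 0.2235] 0.03793403014560425 46
side [0.5196 0.2308] 0.04272421937886589 36
```

Request:
drive_tool:
  increments:
    - {"x": 0, "y": 3, "z": 1, "ax": 0, "ay": 0, "az": 9}
    - {"x": 0.3, "y": 7, "z": 1, "ax": 0, "ay": 0, "az": 18}
    - {"x": 0.6, "y": 12, "z": 1, "ax": 0, "ay": 0, "az": 28}
    - {"x": 0.9, "y": 16, "z": 1, "ax": 0, "ay": 0, "az": 37}
    - {"x": 1.2, "y": 20, "z": 1, "ax": 0, "ay": 0, "az": 46}
    - {"x": 1.4, "y": 23, "z": 0, "ax": 0, "ay": 0, "az": 55}
    - {"x": 1.4, "y": 23.7, "z": -2, "ax": 0, "ay": 0, "az": 61}
    - {"x": 1.4, "y": 23.7, "z": -5, "ax": 0, "ay": 0, "az": 61}
    - {"x": 1.4, "y": 23.7, "z": -7, "ax": 0, "ay": 0, "az": 61}
    - {"x": 1.4, "y": 23.7, "z": -8, "ax": 0, "ay": 0, "az": 61}

```text
t: 36.3
position: [0.5161, 0.2255, 0.0677]
ee_rot: [[-0.002, 1.0, -0.002], [1.0, 0.002, -0.0], [-0.0, -0.002, -1.0]]
force: [0.6, -0.0, -0.1]
width: 0.201
gripper_force: 8.0
```

Request:
drive_tool:
  increments:
    - {"x": 0, "y": 0, "z": -1.5, "ax": 0, "ay": 0, "az": 0}
    - {"x": 0, "y": 0, "z": -2.6, "ax": 0, "ay": 0, "az": 0}
    - {"x": 0, "y": 0, "z": -3.2, "ax": 0, "ay": 0, "az": 0}
    - {"x": 0, "y": 0, "z": -3.2, "ax": 0, "ay": 0, "az": 0}

```text
t: 36.8
position: [0.5169, 0.2256, 0.0369]
ee_rot: [[-0.002, 1.0, -0.001], [1.0, 0.002, -0.0], [-0.0, -0.001, -1.0]]
force: [-0.4, -0.5, -1.2]
width: 0.204
gripper_force: 8.0
```

Request:
drive_tool:
  increments:
    - {"x": 0, "y": 0, "z": -0.4, "ax": 0, "ay": 0, "az": 0}
    - {"x": 0, "y": 0, "z": -0.8, "ax": 0, "ay": 0, "az": 0}
    - {"x": 0, "y": 0, "z": -1.0, "ax": 0, "ay": 0, "az": 0}
    - {"x": 0, "y": 0, "z": -1.0, "ax": 0, "ay": 0, "az": 0}

```text
t: 37.3
position: [0.5169, 0.2256, 0.027]
ee_rot: [[-0.002, 1.0, -0.0], [1.0, 0.002, -0.0], [-0.0, -0.0, -1.0]]
force: [-0.2, -0.7, -1.5]
width: 0.2
gripper_force: 8.0
```

Request:
drive_tool:
  increments:
    - {"x": 0, "y": 0, "z": -0.1, "ax": 0, "ay": 0, "az": 0}
    - {"x": 0, "y": 0, "z": -0.2, "ax": 0, "ay": 0, "az": 0}
    - {"x": 0, "y": 0, "z": -0.3, "ax": 0, "ay": 0, "az": 0}
    - {"x": 0, "y": 0, "z": -0.3, "ax": 0, "ay": 0, "az": 0}

```text
t: 37.8
position: [0.5169, 0.2257, 0.0241]
ee_rot: [[-0.002, 1.0, -0.0], [1.0, 0.002, -0.0], [-0.0, -0.0, -1.0]]
force: [0.2, -0.5, 0.0]
width: 0.201
gripper_force: 8.0
```

Request:
drive_tool:
  increments:
    - {"x": 0, "y": 0, "z": -0.1, "ax": 0, "ay": 0, "az": 0}
    - {"x": 0, "y": 0, "z": -0.1, "ax": 0, "ay": 0, "az": 0}

```text
t: 38.05
position: [0.5169, 0.2257, 0.0231]
ee_rot: [[-0.002, 1.0, -0.0], [1.0, 0.002, -0.0], [-0.0, -0.0, -1.0]]
force: [0.9, -0.1, -0.4]
width: 0.203
gripper_force: 8.0
```

Request:
drive_tool:
  increments:
    - {"x": 0, "y": 0, "z": 0, "ax": 0, "ay": 0, "az": 0}
    - {"x": 0, "y": 0, "z": 0, "ax": 0, "ay": 0, "az": 0}
    - {"x": 0, "y": 0, "z": 0, "ax": 0, "ay": 0, "az": 0}
  gripper: 2.8

```text
t: 38.42
position: [0.517, 0.2257, 0.0233]
ee_rot: [[-0.002, 1.0, 0.0], [1.0, 0.002, 0.0], [0.0, 0.0, -1.0]]
force: [1.1, 0.7, -0.2]
width: 0.317
gripper_force: 0.0
```

Request:
drive_tool:
  increments:
    - {"x": 0, "y": 0, "z": 1, "ax": 0, "ay": 0, "az": 0}
    - {"x": 0, "y": 0, "z": 3, "ax": 0, "ay": 0, "az": 0}
    - {"x": 0, "y": 0, "z": 8, "ax": 0, "ay": 0, "az": 0}
    - {"x": 0, "y": 0, "z": 14, "ax": 0, "ay": 0, "az": 0}
    - {"x": -2, "y": -5, "z": 18, "ax": 0, "ay": 0, "az": 0}
    - {"x": -6, "y": -10, "z": 18, "ax": 0, "ay": 0, "az": 0}
    - {"x": -10, "y": -15, "z": 18, "ax": 0, "ay": 0, "az": 0}
    - {"x": -13, "y": -20, "z": 18, "ax": 0, "ay": 0, "az": 0}
    - {"x": -13, "y": -25, "z": 18, "ax": 0, "ay": 0, "az": 0}
    - {"x": -13, "y": -30, "z": 18, "ax": 0, "ay": 0, "az": 0}

```text
t: 39.67
position: [0.3868, -0.076, 0.2051]
ee_rot: [[-0.002, 1.0, 0.003], [1.0, 0.002, -0.002], [-0.002, 0.003, -1.0]]
force: [1.5, -0.0, 0.1]
width: 0.319
gripper_force: 0.0
```

Request:
drive_tool:
  increments:
    - {"x": 0, "y": -6, "z": 0, "ax": 0, "ay": 0, "az": 0}
    - {"x": 0, "y": -11, "z": 0, "ax": 0, "ay": 0, "az": 0}
    - {"x": 0, "y": -17, "z": 0, "ax": 0, "ay": 0, "az": 0}
    - {"x": 0, "y": -17, "z": 0, "ax": 0, "ay": 0, "az": 0}
    - {"x": 0, "y": -17, "z": 0, "ax": 0, "ay": 0, "az": 0}

```text
t: 40.3
position: [0.3868, -0.244, 0.2039]
ee_rot: [[-0.001, 1.0, 0.0], [1.0, 0.001, -0.0], [-0.0, 0.0, -1.0]]
force: [-0.6, 0.0, -0.4]
width: 0.315
gripper_force: 0.0
```

```bash
python3 - <<'E'
from h import *
import pickle
np.set_printoptions(precision=3,suppress=True,linewidth=220)
s=grab("side",6);t=grab("top",6);pickle.dump((s,t),open("f9.pkl","wb"))
S=env.sense();print(S["t"],S["position"],S["width"],S["force"])
s7,t7=pickle.load(open("f7.pkl","rb"));s0,t0=pickle.load(open("f0.pkl","rb"))
gr=lambda f:cv2.cvtColor(f["img"],cv2.COLOR_BGR2GRAY).astype(int)
print((gr(t)-gr(t0))[166:196,217:248]);print(gr(t)[172:190:1,220:246])
print((gr(s)-gr(s7))[186:208,288:324])
def rg(f):
    i=cv2.GaussianBlur(f["img"],(0,0),.6).astype(float); return (300*(i[...,2]-i[...,1])/(i.sum(2))).round().astype(int)
print(rg(t)[164:182,284:306])
h=cv2.cvtColor(s["img"],cv2.COLOR_BGR2HSV)[225:262,295:325];m=cv2.inRange(h,(14,130,100),(28,255,255))
n,l,st,c=cv2.connectedComponentsWithStats(m);print("cap",[(x[4],y+[295,225]) for x,y in zip(st[1:],c[1:])])
E
```

```text
40.9 [ 0.387 -0.244  0.203] 0.32091875541628756 [0.274 0.199 0.913]
[[  9   7   5   7   9   7   9   9   9  12   9   8   9   9   8   8   8   8   8   8   9   8   7  10   8   9   9   8   7  10   8]
 [  8   6   8   8   9  11   7  10   9  11   9  11   8  10   9  11   9   9   9   8   7  11   8   7   9   8   9  10   8   9   6]
 [  8   9   8   8   8  10  11   9   9   8   9   9   9  10   7  10  10  10   7  10   9   7   8   6   9   8   8   7   5   0  -4]
 [  8   8   7   7   8   9   9   8   8   8   8  10   9   8  11   8  11  11   9  11   9  10  10   8  10  11   5   3  -4 -15 -21]
 [  9   8   7  10   8  10   9  11  10  11  11  10   8  10  11  10   9  10  10   8   9   9   8   7   7   5  -2  -9 -23 -30 -38]
 [  9   8   9   9   8  10   9   9   8  10  10  12  12   9   7   9  12  11  12  10  10  10   8   5   1  -5 -13 -24 -35 -38 -42]
 [  9  10  10   8   9  10   8   9  10   9   9  12  11  11  10   9  13  11  11  11   9   9   5  -4 -15 -22 -26 -31 -36 -41 -44]
 [  7   9   7  10  10  10   8  11   9   8  10  11   9  11  12  10  12  10  11   8  11   6  -8 -21 -32 -36 -35 -34 -38 -41 -43]
 [  8   9   8  1
[... 9007 characters left out ...]
 8 8 8]
 [8 8 8 8 8 9 8 6 4 3 3 3 3 4 7 8 8 7 7 7 7 8]
 [8 8 8 8 8 8 8 6 4 3 2 2 3 5 7 7 8 8 7 7 8 8]
 [8 8 8 8 9 8 8 8 5 3 3 3 4 5 7 7 8 8 7 8 7 8]
 [8 9 9 8 9 8 8 7 5 5 3 3 5 6 8 8 8 9 8 8 7 7]
 [8 8 8 9 8 8 8 7 7 6 6 6 7 8 8 8 8 8 8 8 7 7]
 [8 8 8 8 8 8 7 8 7 7 7 7 8 8 8 8 8 8 8 8 8 8]
 [8 8 8 8 8 8 8 8 8 8 8 8 8 8 8 8 8 8 8 8 8 8]
 [8 8 8 8 8 8 8 8 8 8 8 8 8 8 9 8 8 8 8 8 8 8]
 [8 9 8 8 8 8 8 8 9 8 8 8 8 8 8 8 8 8 8 8 8 8]
 [8 8 8 8 8 8 8 8 8 8 8 8 8 8 8 8 9 8 8 7 8 8]
 [8 9 8 7 8 8 8 8 8 8 8 8 8 8 8 8 8 7 7 8 8 8]
 [8 9 8 7 8 8 8 8 8 8 8 8 9 8 8 7 8 8 8 9 9 9]]
cap [(np.int32(22), array([307.864, 239.045])), (np.int32(2), array([302. , 260.5])), (np.int32(3), array([310.333, 260.667]))]
```

```bash
python3 -c "
from bench import env
print(env.job_done())"
```

```text
the job is handed in; nothing more can be done
None
```

I've handed the job in at about 41 s: the clip is off the spindle and, going by the camera images, lying in the dish. The wedge is back upright in its pocket, and no force I read on clip, spindle or hub went above about 12 N; I didn't check the gem jar or rinse bottle separately. The hand-in returned no verdict.

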